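# Zero the fossil scale and load its check weights

## Robot

A 6-joint arm with a two-finger parallel gripper is mounted at the origin on the work surface. World frame = base frame: x ahead of the robot, y to its left, z up, the work surface at z = 0. Lengths are in mm, angles in rad, forces in N, time in s.
With the tool pointing down it reaches from about 350 to 875 mm from the base axis. Payload 4.2 kg.
Tool frame: the origin (TCP) lies at the very end of the fingers, on their centre line; the grasp point (between the pads) lies 19 mm behind it; z points along the fingers, y is the line along which they close (so a half turn about z gives the same grasp; the last joint's range is limited). The gripper opens to 85 mm and grips with 20 to 120 N. Pads are 22 mm wide; open, the fingers measure 114 mm over their backs; the gripper's body (76 mm by 85 mm) begins 54 mm behind the grasp point. The pads swing forward as they close: fully open they stand 13 mm farther back than shut.
Start: joints at [-0.919, 0.385, 0.008, 0, -1.194, -0.259], TCP at [239.249, -577.373, 231.312] pointing down, gripper open.
Joint ranges: [-3.14, 3.14], [-1.21, 2.06], [-1.07, 1.41], [-3.16, 2.05], [-2.99, -0.16], [-3.1, 3.1]. Speed limits (rad/s): [2.79, 2.79, 3.14, 3.14, 3.14, 3.14].

## Interface

Orientations are given as a unit quaternion [x, y, z, w].
In Python, from bench import monitor, get_image, camera_info, job_done gives the robot as it stands.
- The arm moves only by the tool send_rows, never from a script. Its argument "series" is a list of rows, each a list of 3 entries, a list of its own where there are three numbers: the shift along the tool's x, y, z in mm, then the turn, a rotation vector about the tool's x, y, z in rad, then the finger opening in mm, from 0 to 85.4. A call has 1 to 8 rows; each row shifts and turns the commanded pose from where the row before left it, along the tool's axes as they then stand; what a row does not reach is not made up. A row lasts 1/10 s, in which the tool goes at most 50 mm and 8.59 degrees, less where a joint would pass 70% of its speed; a pose out of reach is approached as far as the arm can. A call with a gripper value outside its range is refused whole. The fingers move at their own pace and stop on an object; the grip force is fixed at half the most. Time passes only in rows, so rows that do not move let the fingers close. It gives the time, the measured TCP pose, the force, the opening and the grip force at its end, in the units of the state.
- monitor.read_state(): the state, without advancing time (a new reading comes with each control period).
- get_image(name): name is "side" or "top"; returns the picture (400x640x3 uint8, red, green, blue); there is no depth.
- camera_info(name): a dict with "intrinsics" (3x3 intrinsics, pixels), "R" (3x3) and "t" (3): a world point X has camera coordinates R X + t. Camera axes: x right, y down, z forward; pixel columns grow to the right and rows downward; lengths in mm; the calibration is good to about 2 mm. A picture is of the moment at which its call begins. camera_info takes no time and is no camera call.
- job_done(): hands the job in; it is judged then, once.
The state is a dict: "clock": time; "joints": joint angles; "joint_vel": joint speeds; "joint_efforts": joint torques, N m; "position": TCP position; "ee_rot": TCP orientation; "contact_force": force on the tool from outside, world axes, zero at the start; "wrist_torque": the same for the moment, N m; "gripper_width": finger opening in mm; "grasp_force": force on a finger pad.
Only numpy, scipy, OpenCV 4.12 (cv2) and the standard library are available. Lean on these libraries where they do the work, as an engineer would, in place of code of your own. Each camera call takes 0.05 s, during which the arm holds its last target. There are 200 camera calls.

## Task

Check the fossil scale: turn the blue range knob clockwise until it clicks past its detent and stays over at the green mark, then, with the pan empty, press the red recessed zero button right down with the tip of the orange stylus. Next lift every check weight hanging on the rack off its peg and put it on the scale's pan, each resting on the pan itself inside the rim, not on another weight; with all of them there, press the zero button right down with the stylus once more to store the reading. Finish with the weights still on the pan and the stylus back upright in its wooden stand, and leave the fossils and the spray bottle where they are.

Things in the scene. Friction and masses are not known exactly. Their poses are not given: they have to be found in the camera images.
- pan_in (a point): centre of the top face of the scale's steel pan, 65 mm above the table. Pan 174 x 174 mm inside a rim 4 mm thick and 7 mm high. Axes are the scale's: z up, the console with knob and button on its -y side. The scale (190 mm along x, 300 mm along y, pan centre 54 mm to +y of its middle) is fixed, on the robot's left or right.
- knob_grip (a point): grip point of the blue range knob, on its axis, 95 mm above the table: a bar grip 48 mm long (its own x), 14 mm wide (y), 34 mm high, its top 12 mm above this point, its foot 22 mm below on a black disc 48 mm across and 9 mm high on the console top (65 mm high). Turns with the knob; z up.
- range_knob (a joint): angle of the range knob, rad; grows clockwise seen from above; starts near 0 (white mark), stops at 0 and 1.55. A spring detent (up to 0.15 N m) pushes it back to 0 if let go below 0.7; past 0.7 it snaps on to about 1.4 (green mark) and stays.
- zero_top (a point): centre of the top of the round red zero button (17 mm across), 8 mm below the console top at the bottom of a hole 23 mm across ringed in orange, too narrow for fingertips. Unpressed it is 57 mm above the table (console top 65 mm), 98 mm from the knob's axis. Moves with the button; z up.
- zero_button (a joint): travel of the zero button, m: 0 out, 0.005 fully down (1 N to start it, about 5 N fully down); springs back.
- stylus: orange stylus, 60 g, 108 mm long, upright in its stand, tip down. Origin at the tip's end, z up along it. Steel pin 10 mm across for the first 34 mm, then a square orange handle 16 x 16 mm from 34 to 98 mm, sides along its x and y (as the stand's), then a black cap of the same width to 108 mm.
- stylus_tip (a point): the end of the stylus's steel pin (same point as the stylus's origin)
- stand_mouth (a point): centre of the mouth of the stylus stand, 55 mm above the table: fixed wooden block 54 x 54 mm on a 70 mm foot, with a square hole 21 mm wide, sides along its x and y, 50 mm deep (the tip rests 50 mm below this point). z up.
- rack: fixed rack, on the robot's left or right; origin on the table, z up. Four 8 mm pegs at y = -120, -40, 40, 120 mm point to its -x; each dips to x = -20 mm (axis 165 mm high), where a loop hangs, and turns up to its end at x = -52 mm, axis 185 mm high: raise a weight 30 mm, then draw it 60 mm along the rack's -x. Cross bar at x = 50 to 66 mm, top 181 mm high.
- weight_blue: blue check weight, 0.22 to 0.39 kg, maybe absent: block 44 x 44 mm, 58 mm high, steel loop on top. Origin: centre of the block's underside; z up, y across the loop. Loop: 40 mm wide outside (y), 12 mm thick (x), 24 mm opening; straight upright sides 58 to 99 mm above the origin, peak 116 mm. Hangs by the loop on one of the rack's pegs, axes as the rack's, origin about 65 mm above the table.
- weight_green: green check weight, 0.22 to 0.39 kg, maybe absent: block 44 x 44 mm, 58 mm high, steel loop on top. Origin: centre of the block's underside; z up, y across the loop. Loop: 40 mm wide outside (y), 12 mm thick (x), 24 mm opening; straight upright sides 58 to 99 mm above the origin, peak 116 mm. Hangs by the loop on one of the rack's pegs, axes as the rack's, origin about 65 mm above the table.
- weight_red: red check weight, 0.22 to 0.39 kg, maybe absent: block 44 x 44 mm, 58 mm high, steel loop on top. Origin: centre of the block's underside; z up, y across the loop. Loop: 40 mm wide outside (y), 12 mm thick (x), 24 mm opening; straight upright sides 58 to 99 mm above the origin, peak 116 mm. Hangs by the loop on one of the rack's pegs, axes as the rack's, origin about 65 mm above the table.
- weight_yellow: yellow check weight, 0.22 to 0.39 kg, maybe absent: block 44 x 44 mm, 58 mm high, steel loop on top. Origin: centre of the block's underside; z up, y across the loop. Loop: 40 mm wide outside (y), 12 mm thick (x), 24 mm opening; straight upright sides 58 to 99 mm above the origin, peak 116 mm. Hangs by the loop on one of the rack's pegs, axes as the rack's, origin about 65 mm above the table.
- molar: large bone-coloured fossil molar, 80 x 150 mm, 85 mm high, on a sheet of foil at the far side; a bystander: leave it. Origin under its middle.
- tooth: small fossil molar, 40 x 75 mm, 43 mm high, right of the stylus stand; a bystander: leave it. Origin under its middle.
- spray: clear bottle, 64 mm across, 170 mm high, at the far right; a bystander: leave it. Origin under its middle.

How it is judged:
By the outcome, as a careful person would: the job done as asked, in the order asked, and still so for the second after the job is handed in, with the robot touching nothing.
Of weight_blue, weight_green, weight_red, weight_yellow only 2 to 4 are there at a start; the rules pass over those that are not, and their reading is None.
At some moment in a run one of weight_blue, weight_green, weight_red, weight_yellow may be knocked a few centimetres aside while the robot is not near it.
Once in a run the grip may slacken for a moment while it holds something.
It also fails if it takes over 210 s, if anything falls off the work surface, if the arm or the gripper's body presses on something with over 40 N, if the wrist force passes 120 N, or if a joint passes its speed limit or range.

## Working session

There is one attempt and no reset: what is moved stays moved. The work goes in short steps, Python scripts to look and compute and a tool call to move; the robot and the scene stay as the last step left them, time stands still between calls to the robot, and variables do not carry over. Pictures are saved under pics/ and viewed, at most 14 in all, crops included, and the job is handed in when it is done.

Besides the shell and the picture viewer there is one more tool, called after "Call:" as name(argument=value, ...) on one line, values as JSON. send_rows: Moves the arm, as the interface text tells. Its arguments: {"type":"object","properties":{"series":{"type":"array"}},"required":["series"]}

```bash
ls; mkdir -p pics
python3 - <<'E'
from bench import *
import cv2,numpy as np
for n in("top","side"):
    cv2.imwrite(f"pics/{n}0.png",get_image(n)[:,:,::-1]); c=camera_info(n)
    R=np.array(c["R"]);print(n,np.round(c["intrinsics"],1).tolist(),np.round(R,3).tolist(),np.round(c["t"],1), np.round(-R.T@np.array(c["t"])))
s=monitor.read_state();print({k:np.round(v,3).tolist() for k,v in s.items()})
E
```

```text
pics
top [[455.3, 0.0, 323.7], [0.0, 455.3, 192.5], [0.0, 0.0, 1.0]] [[0.004, -1.0, -0.011], [-0.992, -0.002, -0.127], [0.127, 0.011, -0.992]] [   2.1  599.2 1222.5] [ 439.  -10. 1289.]
side [[365.8, 0.0, 317.5], [0.0, 365.8, 199.2], [0.0, 0.0, 1.0]] [[-0.919, -0.394, 0.012], [-0.253, 0.565, -0.785], [0.303, -0.724, -0.619]] [542.7 211.  658.3] [352. 572. 567.]
{'clock': 0.1, 'joints': [-0.919, 0.385, 0.007, -0.0, -1.194, -0.259], 'joint_vel': [-0.001, -0.002, 0.003, 0.002, -0.001, 0.001], 'joint_efforts': [0.001, -39.332, 18.893, 4.198, -0.003, 0.0], 'position': [239.038, -576.927, 230.329], 'ee_rot': [-0.195, 0.981, 0.001, -0.0], 'contact_force': [0.921, -0.069, -0.158], 'wrist_torque': [0.013, -0.019, 0.003], 'grasp_force': 0.0, 'gripper_width': 85.287}
```

View pics/top0.png

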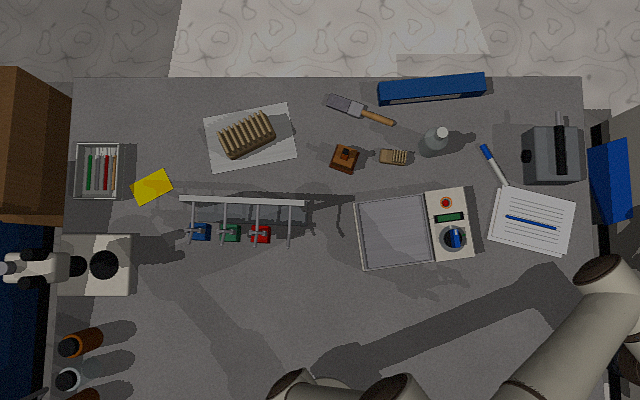

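View pics/side0.png

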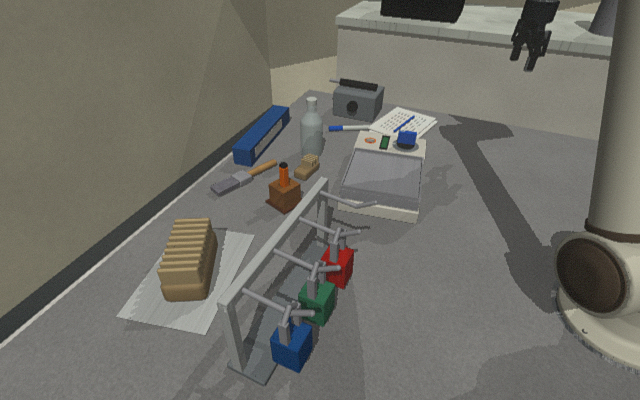

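Top view: weights blue (200,232), green (230,233) and red (260,234) hang on the rack. The scale pan is at about (395,232), knob (453,238), button (446,203) and stand (345,158). I'll enlarge for accuracy.

```bash
cat > h.py <<'E'
from bench import *
import cv2,numpy as np
from scipy.spatial.transform import Rotation as Ro
def crop(n,x0,y0,x1,y1,k,f):
    im=get_image(n)[:,:,::-1][y0:y1,x0:x1]
    im=cv2.resize(im,None,fx=k,fy=k,interpolation=cv2.INTER_CUBIC)
    im=cv2.convertScaleAbs(im,alpha=1.5)
    for x in range(-(-x0//10)*10,x1,10):
        cv2.line(im,((x-x0)*k,0),((x-x0)*k,6 if x%50 else 14),(0,255,255),1)
        if x%20==0: cv2.putText(im,str(x),((x-x0)*k,24),0,.35,(0,255,255),1)
    for y in range(-(-y0//10)*10,y1,10):
        cv2.line(im,(0,(y-y0)*k),(6,(y-y0)*k),(0,255,255),1)
        if y%20==0: cv2.putText(im,str(y),(8,(y-y0)*k+4),0,.35,(0,255,255),1)
    cv2.imwrite("pics/"+f,im)
def ray(n,u,v,z):
    c=camera_info(n);R=np.array(c["R"]);t=np.array(c["t"]);K=np.array(c["intrinsics"])
    d=R.T@np.linalg.solve(K,[u,v,1]);o=-R.T@t
    return o+d*(z-o[2])/d[2]
def proj(n,X):
    c=camera_info(n);q=np.array(c["intrinsics"])@(np.array(c["R"])@np.array(X)+np.array(c["t"]));return q[:2]/q[2]
def st():
    s=monitor.read_state();r=Ro.from_quat(s["ee_rot"]);m=r.as_matrix()
    print("t",round(s["clock"],2),"pos",np.round(s["position"],1),"yaw_toolx",round(np.degrees(np.arctan2(m[1,0],m[0,0])),2),"z",np.round(m[:,2],3),"F",np.round(s["contact_force"],1),"w",round(s["gripper_width"],1),"gf",round(s["grasp_force"],1),"j",np.round(s["joints"],2))
    return s
def to(target,yaw=None):
    "remaining shift in tool axes, and turn about tool z to bring tool x to world yaw deg (tool down)"
    s=st();m=Ro.from_quat(s["ee_rot"]);
    print("  tool shift",np.round(m.inv().apply(np.array(target)-s["position"]),1))
    if yaw is not None:
        a=np.radians(yaw);W=np.array([[np.cos(a),np.sin(a),0],[np.sin(a),-np.cos(a),0],[0,0,-1]]).T
        W=np.array([[np.cos(a),np.sin(a),0],[np.sin(a),-np.cos(a),0],[0,0,-1]])
        print("  rotvec",np.round((m.inv()*Ro.from_matrix(W)).as_rotvec(),3))
E
python3 - <<'E'
from h import *
crop("top",325,135,485,280,4,"c1.png")
crop("top",172,185,322,255,5,"c2.png")
crop("side",220,150,440,385,3,"c3.png") if 0 else crop("side",240,180,420,380,3,"c3.png")
E
```

```text
(no output)
```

View pics/c1.png

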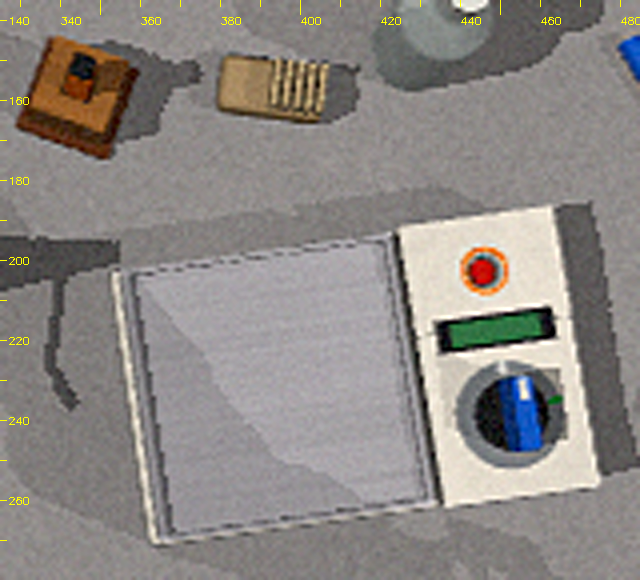

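View pics/c2.png

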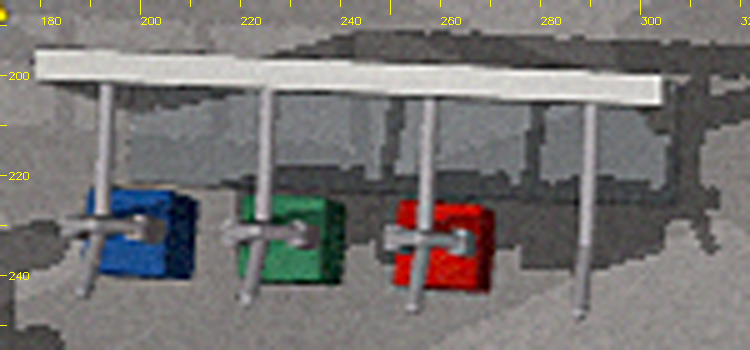

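View pics/c3.png

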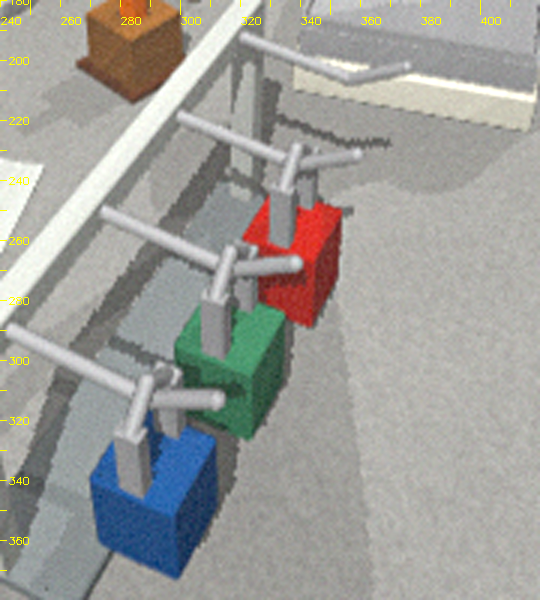

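The crops put the button at about (446,203), the knob disc centre at (452,238) and the stylus cap at (346,152). Peg ends are at about (188.6,243.6), (221.2,245.4), (254.6,247) and (287.8,248.2). All three weights hang normally, and peg 1 (nearest the scale) is empty.

Run:
```python
from h import *
from scipy.optimize import least_squares
def T(p,X):
    c,s=np.cos(p[2]),np.sin(p[2]);X=np.array(X,float);return np.c_[p[0]+c*X[:,0]-s*X[:,1],p[1]+s*X[:,0]+c*X[:,1],X[:,2]]
def fit(obs,p0):
    def f(p):return np.ravel([np.array(proj(n,T(p,[X])[0]))-uv for n,X,uv in obs])
    r=least_squares(f,p0);print(np.round(r.x,3),np.round(r.fun.reshape(-1,2),1).tolist());return r.x
P=[(-51,y,185) for y in(120,40,-40,-120)]
top=[(188.6,243.4),(221.2,245.2),(254.6,246.9),(287.8,248)]
side=[(312.4,313),(338.7,267.7),(359,231.7),(374.8,202.3)]
rk=[("top",a,b) for a,b in zip(P,top)]+[("side",a,b) for a,b in zip(P,side)]
r=fit(rk,[450,200,0])
print("yaw deg",np.degrees(r[2]),"weights hang (blue,green,red,empty)",np.round(T(r,[(-20,y,65) for y in(120,40,-40,-120)]),1).tolist())
print("bar", [np.round(ray("top",179.2,198,181)),np.round(ray("top",304.4,203,181))],np.round(T(r,[(58,150,181),(58,-150,181)])))
s=fit([("top",(95,-150,65),(463.25,186.5)),("top",(-95,-150,65),(475,256.75))],[450,-200,0])
print("scale yaw",np.degrees(s[2]),"pan",T(s,[(0,54,65)]))
for n,u,v,z in[("knobtop",456.5,238.25,107),("disc",452,238.25,74),("ring",446.1,202.75,65),("btn",446,202.75,57),("cap",345.7,152,113)]:
    w=ray("top",u,v,z);c,q=np.cos(s[2]),np.sin(s[2]);d=w[:2]-s[:2];print(n,np.round(w,1),"in scale",np.round([c*d[0]+q*d[1],-q*d[0]+c*d[1]],1))
for u,v in[(525-487/1,0)][:0]:pass
for px in[(52,39),(137,68)]:print("stand corner",ray("top",325+px[0]/4,135+px[1]/4,55))
a,b=[ray("top",325+x/4,135+y/4,107) for x,y in((524,375),(533,450))];print("knob dir",a,b)
```

```text
[ 5.02936e+02  2.08677e+02 -4.00000e-02] [[-0.9, -0.4], [-0.6, -0.8], [-0.9, -1.1], [-1.0, -0.7], [0.8, -0.3], [0.2, -0.4], [0.3, -0.6], [1.2, -0.6]]
yaw deg -2.2806581245284807 weights hang (blue,green,red,empty) [[487.7, 329.4, 65.0], [484.5, 249.4, 65.0], [481.4, 169.5, 65.0], [478.2, 89.6, 65.0]]
bar [array([567., 357., 181.]), array([555.,  49., 181.])] [[567. 356. 181.]
 [555.  56. 181.]]
[ 4.99685e+02 -2.37263e+02  1.29000e-01] [[-0.0, -0.1], [0.0, 0.1]]
scale yaw 7.406715535198596 pan [[ 492.72412802 -183.71318877   65.        ]]
knobtop [ 472.5 -339.3  107. ] in scale [-40.1 -97.6]
disc [ 473.4 -336.6   74. ] in scale [-38.9 -95.1]
ring [ 568.7 -326.2   65. ] in scale [ 57.  -97.1]
btn [ 569.6 -328.    57. ] in scale [ 57.6 -99. ]
cap [697.3 -54.4 113. ] in scale [219.5 155.9]
stand corner [730.43449595 -35.31170772  55.        ]
stand corner [710.04826207 -93.95500727  55.        ]
knob dir [ 496.88134331 -338.78460474  107.        ] [ 448.83210432 -342.9576605   107.        ]
```

Run:
```python
from h import *
crop("side",260,90,440,240,4,"c4.png")
```

```text
(no output)
```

View pics/c4.png

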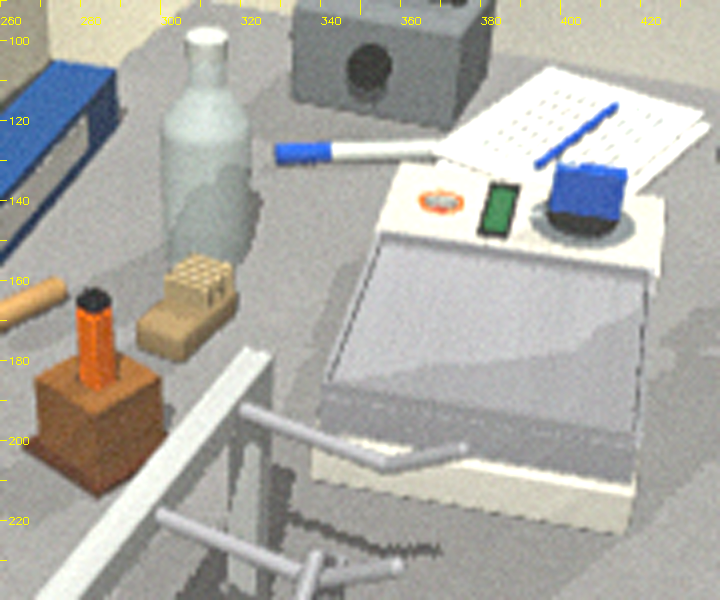

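```bash
cat >> h.py <<'E'
from scipy.optimize import least_squares
def T(p,X):
    c,s=np.cos(p[2]),np.sin(p[2]);X=np.array(X,float);return np.c_[p[0]+c*X[:,0]-s*X[:,1],p[1]+s*X[:,0]+c*X[:,1],X[:,2]]
def fit(obs,p0):
    def f(p):return np.ravel([np.array(proj(n,T(p,[X])[0]))-uv for n,X,uv in obs])
    r=least_squares(f,p0);print(np.round(r.x,3),np.round(r.fun.reshape(-1,2),1).tolist());return r.x
E
python3 - <<'E'
from h import *
s=fit([("top",(95,-150,65),(463.25,186.5)),("top",(-95,-150,65),(475,256.75)),("top",(58,-97,65),(446.1,202.75)),
("side",(95,-150,65),(361.25,130.75)),("side",(-95,-150,65),(426.25,139.25)),("side",(58,-97,65),(370.25,140.5)),("side",(-95,145,58),(418,212))],[500,-237,.13])
print(np.degrees(s[2]),np.round(T(s,[(0,54,65),(-40,-97,95),(58,-97,57)]),1))
w=fit([("top",(0,0,113),(345.7,152)),("side",(0,0,113),(283.25,164.2))],[697,-55,-.33]) 
a=get_image("top")[:,:,::-1][138:178,325:365];b=get_image("side")[:,:,::-1][160:220,260:310]
ims=[]
for n,im,o in(("top",a,(325,138)),("side",b,(260,160))):
    k=400//im.shape[1]; im=cv2.convertScaleAbs(cv2.resize(im,None,fx=k,fy=k,interpolation=cv2.INTER_CUBIC),alpha=1.5)
    for h,z in((27,55),(8,113)):
        q=[np.int32((proj(n,x)-o)*k) for x in T([w[0],w[1],-.33],[(h,h,z),(h,-h,z),(-h,-h,z),(-h,h,z)])]
        cv2.polylines(im,[np.array(q)],True,(0,255,0),1)
    ims.append(cv2.copyMakeBorder(im,0,600-im.shape[0],0,0,0) if im.shape[0]<600 else im[:600])
cv2.imwrite("pics/st.png",np.hstack(ims)[:, :800])
E
```

```text
[ 5.00494e+02 -2.31403e+02  1.11000e-01] [[-1.4, 0.6], [-2.7, 0.9], [-1.8, -0.0], [-0.2, -1.1], [1.2, 0.3], [0.0, -0.4], [0.3, -7.5]]
6.3354495041315655 [[ 494.5 -177.7   65. ]
 [ 471.4 -332.2   95. ]
 [ 568.8 -321.4   57. ]]
[ 6.98011e+02 -5.15780e+01 -3.30000e-01] [[-1.1, -0.3], [0.6, -1.3]]
```

View pics/st.png

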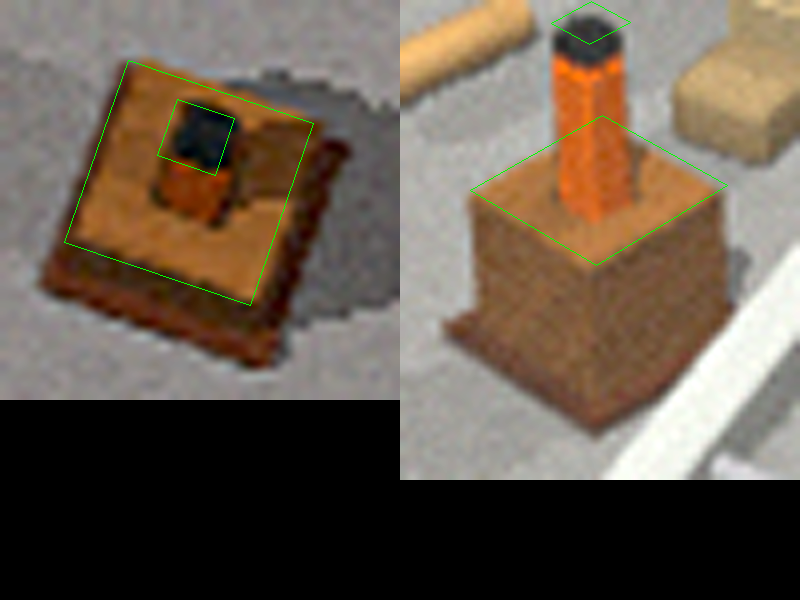

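Run:
```python
from h import *
s=fit([("top",(95,-150,65),(463.25,186.5)),("top",(-95,-150,65),(475,256.75)),("top",(58,-97,65),(446.1,202.75)),
("side",(95,-150,65),(361.25,130.75)),("side",(-95,-150,65),(426.25,139.25)),("side",(58,-97,65),(370.25,140.5))],[500,-237,.13])
print(np.degrees(s[2]),np.round(T(s,[(0,54,65),(-40,-97,95),(58,-97,57)]),1))
to([472.3,-336.7,150],187.2)
```

```text
[ 4.98937e+02 -2.36169e+02  1.33000e-01] [[-0.5, 0.0], [-0.3, 0.1], [-0.6, -0.2], [-0.4, -1.5], [0.9, -0.8], [0.2, -1.0]]
7.596460724695997 [[ 491.8 -182.6   65. ]
 [ 472.1 -337.6   95. ]
 [ 569.3 -324.7   57. ]]
t 0.4 pos [ 239.2 -577.3  231.2] yaw_toolx -157.5 z [-0.  0. -1.] F [-0.5 -0.6  0.5] w 85.5 gf 0.0 j [-0.92  0.38  0.01 -0.   -1.19 -0.26]
  tool shift [-307.4  133.    81.2]
  rotvec [ 0.    -0.     0.267]
```

Call:
send_rows(series=[[[-44,19,2],[0,0,0],85],[[-44,19,2],[0,0,0],85],[[-44,19,2],[0,0,0],85],[[-44,19,5],[0,0,0],85],[[-44,19,10],[0,0,0],85],[[-44,19,20],[0,0,0],85],[[-43,19,30],[0,0,0.13],85],[[0,0,10],[0,0,0.135],85]])

```text
clock: 1.2
position: [469.4, -338.0, 151.8]
ee_rot: [-0.064, 0.998, 0.001, -0.001]
contact_force: [-0.7, -0.5, 0.0]
gripper_width: 85.0
grasp_force: 0.0
```

Run:
```python
from h import *
to([472.2,-338,78],187.5)
```

```text
t 1.2 pos [ 469.4 -338.   151.8] yaw_toolx -172.68 z [-0.002  0.002 -1.   ] F [-0.7 -0.5  0. ] w 85.0 gf 0.0 j [-0.34  0.38 -0.22 -0.   -0.98 -1.1 ]
  tool shift [-2.9 -0.6 73.8]
  rotvec [ 0.002 -0.002 -0.003]
```

Call:
send_rows(series=[[[-1.5,0,25],[0,0,0],85],[[-1.5,0,25],[0,0,0],85],[[0,0,23],[0,0,0],85],[[0,0,0],[0,0,0],5],[[0,0,0],[0,0,0],5],[[0,0,0],[0,0,0],5],[[0,0,0],[0,0,0],5],[[0,0,0],[0,0,0],5]])

```text
clock: 2.0
position: [470.5, -339.3, 82.8]
ee_rot: [-0.063, 0.998, 0.002, 0.0]
contact_force: [2.1, 16.7, 17.9]
gripper_width: 12.9
grasp_force: 61.9
```

Run:
```python
from h import *
s=st();print(s["wrist_torque"])
```

```text
t 2.0 pos [ 470.5 -339.3   82.8] yaw_toolx -172.74 z [ 0.001  0.003 -1.   ] F [ 2.1 16.7 17.9] w 12.9 gf 61.9 j [-0.35  0.46 -0.29 -0.   -0.82 -1.09]
[ 3.98760075 -0.31350436  0.02052914]
```

Call:
send_rows(series=[[[0,-1,-4],[0,0,0],5],[[0,0,0],[0,0,0],5]])

```text
clock: 2.2
position: [470.4, -339.3, 83.0]
ee_rot: [-0.063, 0.998, 0.003, 0.0]
contact_force: [5.0, 8.8, -9.4]
gripper_width: 12.8
grasp_force: 61.1
```

Call:
send_rows(series=[[[0,0,1],[0,0,0.14],5],[[0,0,0],[0,0,0.14],5],[[0,0,0],[0,0,0.14],5],[[0,0,0],[0,0,0.14],5],[[0,0,0],[0,0,0.14],5],[[0,0,0],[0,0,0.14],5],[[0,0,0],[0,0,0.14],5],[[0,0,0],[0,0,0.14],5]])

```text
clock: 3.0
position: [471.4, -337.1, 83.0]
ee_rot: [0.479, 0.878, 0.003, -0.001]
contact_force: [7.9, 21.1, -2.5]
gripper_width: 12.5
grasp_force: 62.1
```

Call:
send_rows(series=[[[0,0,0],[0,0,0.14],5],[[0,0,0],[0,0,0.14],5],[[0,0,0],[0,0,0],5],[[0,0,0],[0,0,0],5]])

```text
clock: 3.4
position: [471.9, -336.8, 83.0]
ee_rot: [0.594, 0.804, 0.003, -0.001]
contact_force: [7.5, 21.2, -3.0]
gripper_width: 13.0
grasp_force: 62.0
```

Run:
```python
from h import *
s=st();print(s["wrist_torque"])
```

```text
t 3.4 pos [ 471.9 -336.8   83. ] yaw_toolx 107.08 z [ 0.002  0.007 -1.   ] F [ 7.5 21.2 -3. ] w 13.0 gf 62.0 j [-0.34  0.46 -0.29 -0.01 -0.83 -2.49]
[ 5.79723090e+00 -2.12938293e+00  1.57026285e-03]
```

Call:
send_rows(series=[[[0,0,0],[0,0,0],60],[[0,0,0],[0,0,0],60],[[0,0,0],[0,0,0],60],[[0,0,-20],[0,0,0],60],[[0,0,-40],[0,0,0],60],[[0,0,-40],[0,0,0],60]])

```text
clock: 4.0
position: [469.5, -342.9, 185.1]
ee_rot: [0.594, 0.804, -0.0, -0.001]
contact_force: [1.4, 0.2, -0.1]
gripper_width: 59.7
grasp_force: 0.0
```

Run:
```python
from h import *
to([698,-53,150],161.1)
```

```text
t 4.0 pos [ 469.5 -342.9  185.1] yaw_toolx 107.05 z [-0.002  0.    -1.   ] F [ 1.4  0.2 -0.1] w 59.7 gf 0.0 j [-0.35  0.35 -0.17  0.   -1.05 -2.49]
  tool shift [210.2 303.5  34.7]
  rotvec [-0.001 -0.001 -0.943]
```

Call:
send_rows(series=[[[26,38,0],[0,0,0],60],[[26,38,0],[0,0,0],60],[[26,38,0],[0,0,0],60],[[26,38,0],[0,0,0],60],[[26,38,0],[0,0,0],60],[[26,38,0],[0,0,0],60],[[26,38,0],[0,0,0],60],[[28,37.5,0],[0,0,0],60]])

```text
clock: 4.8
position: [699.7, -51.9, 184.6]
ee_rot: [0.595, 0.804, 0.0, 0.0]
contact_force: [0.4, -0.4, 0.7]
gripper_width: 60.2
grasp_force: 0.0
```

Call:
send_rows(series=[[[0,0,0],[0,0,-0.145],60],[[0,0,0],[0,0,-0.145],60],[[0,0,0],[0,0,-0.145],60],[[0,0,0],[0,0,-0.145],60],[[0,0,0],[0,0,-0.145],60],[[0,0,0],[0,0,-0.145],60],[[0,0,0],[0,0,-0.073],60],[[0,0,0],[0,0,0],60]])

```text
clock: 5.6
position: [698.7, -53.3, 184.4]
ee_rot: [0.165, 0.986, -0.0, 0.0]
contact_force: [0.2, -0.2, -0.6]
gripper_width: 59.9
grasp_force: 0.0
```

Run:
```python
from h import *
to([698,-53,66],161.1)
crop("top",300,130,480,270,4,"c5.png")
```

```text
t 5.6 pos [698.7 -53.3 184.4] yaw_toolx 161.06 z [ 0. -0. -1.] F [ 0.2 -0.2 -0.6] w 59.9 gf 0.0 j [ 0.15  0.54  0.15  0.   -1.18 -2.06]
  tool shift [8.000e-01 1.000e-01 1.184e+02]
  rotvec [-0.     0.    -0.001]
```

View pics/c5.png

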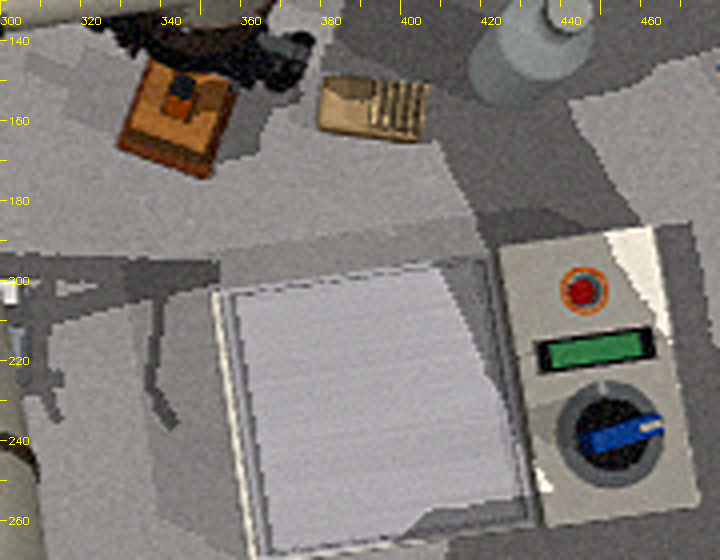

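The knob bar now points right, to the green mark at (463,237), and has stayed there. Next is the stylus.

Call:
send_rows(series=[[[1,0,40],[0,0,0],60],[[0,0,40],[0,0,0],60],[[0,0,28],[0,0,0],60],[[0,0,10],[0,0,0],60],[[0,0,0],[0,0,0],60],[[0,0,0],[0,0,0],2],[[0,0,0],[0,0,0],2],[[0,0,0],[0,0,0],2]])

```text
clock: 6.45
position: [698.8, -52.0, 68.2]
ee_rot: [0.164, 0.986, 0.0, 0.002]
contact_force: [0.4, -0.1, -0.0]
gripper_width: 16.9
grasp_force: 0.0
```

Call:
send_rows(series=[[[0,0,0],[0,0,0],2],[[0,0,0],[0,0,0],2],[[0,0,0],[0,0,0],2]])

```text
clock: 6.75
position: [698.9, -52.1, 68.2]
ee_rot: [0.164, 0.987, 0.0, 0.002]
contact_force: [0.7, 0.5, 5.0]
gripper_width: 15.5
grasp_force: 58.7
```

Run:
```python
from h import *
s=st();print(s["wrist_torque"])
```

```text
t 6.75 pos [698.9 -52.1  68.2] yaw_toolx 161.17 z [ 0.003 -0.    -1.   ] F [0.7 0.5 5. ] w 15.5 gf 58.7 j [ 0.16  0.64  0.02  0.   -0.94 -2.06]
[0.06991654 0.17154326 0.00767032]
```

Call:
send_rows(series=[[[0,0,-20],[0,0,0],2],[[0,0,-40],[0,0,0],2],[[0,0,-40],[0,0,0],2],[[0,0,-32],[0,0,0],2],[[0,0,0],[0,0,0],2]])

```text
clock: 7.25
position: [700.5, -52.1, 204.7]
ee_rot: [0.164, 0.987, 0.001, 0.006]
contact_force: [1.6, -0.5, -0.1]
gripper_width: 15.0
grasp_force: 58.8
```

Run:
```python
from h import *
to([569.3,-325,145],161.1)
```

```text
t 7.25 pos [700.5 -52.1 204.7] yaw_toolx 161.17 z [ 0.011  0.    -1.   ] F [ 1.6 -0.5 -0.1] w 15.0 gf 58.8 j [ 0.16  0.53  0.17  0.   -1.21 -2.06]
  tool shift [  36.7 -300.8   58.1]
  rotvec [0.004 0.011 0.001]
```

Call:
send_rows(series=[[[4,-37,0],[0,0,0],2],[[5,-38,0],[0,0,0],2],[[5,-38,0],[0,0,0],2],[[5,-38,0],[0,0,0],2],[[5,-38,0],[0,0,0],2],[[5,-38,0],[0,0,0],2],[[4,-37,0],[0.004,0.01,0],2],[[4,-37,0],[0,0,0],2]])

```text
clock: 8.05
position: [564.3, -325.9, 197.2]
ee_rot: [0.164, 0.986, -0.001, -0.006]
contact_force: [0.2, -1.3, -0.2]
gripper_width: 15.3
grasp_force: 58.9
```

Call:
send_rows(series=[[[0,0,30],[0,0,0],2],[[0,0,25],[0,0,0],2],[[0,0,0],[0,0,0],2]])

```text
clock: 8.35
position: [561.5, -324.0, 138.1]
ee_rot: [0.165, 0.986, 0.0, -0.01]
contact_force: [-0.6, 0.6, -0.8]
gripper_width: 15.2
grasp_force: 58.9
```

Run:
```python
from h import *
s=to([569.3,-325,145],161.1)
crop("side",330,80,430,180,5,"c6.png")
crop("top",400,130,500,230,5,"c7.png")
a,b=cv2.imread("pics/c6.png"),cv2.imread("pics/c7.png");cv2.imwrite("pics/c67.png",np.hstack([a[:,50:450],b[:,50:450]]))
```

```text
t 8.35 pos [ 561.5 -324.   138.1] yaw_toolx 161.02 z [-0.02   0.004 -1.   ] F [-0.6  0.6 -0.8] w 15.2 gf 58.9 j [-0.27  0.51 -0.04  0.   -1.04 -1.63]
  tool shift [-7.6  1.6 -7. ]
  rotvec [-0.003 -0.02  -0.001]
```

View pics/c67.png

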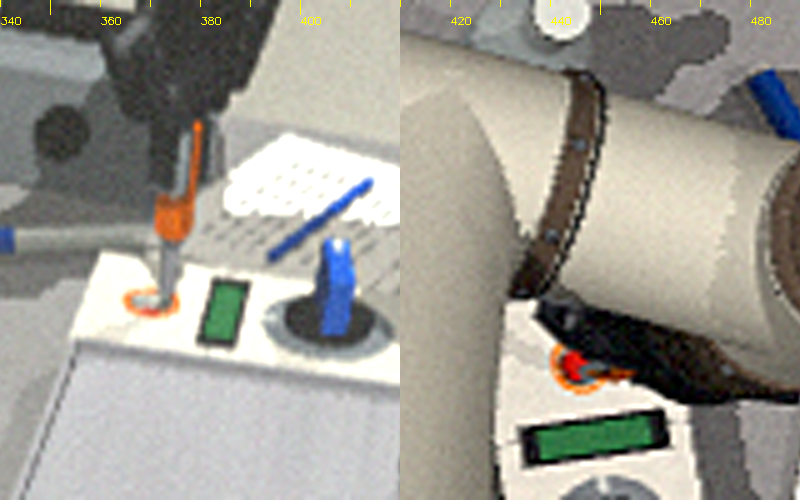

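Run:
```python
from h import *
for z in(70,75,80): print(z,np.round(ray("side",373.2,140.2,z),1),np.round(ray("top",446.6,204,z),1))
print(proj("side",[560.2,-324,75]),proj("top",[560.2,-324,75]), "ring",proj("side",[569.3,-325,65]),proj("top",[569.3,-325,65]))
```

```text
70 [ 559.  -315.2   70. ] [ 564.9 -326.1   70. ]
75 [ 557.  -306.3   75. ] [ 564.3 -324.8   75. ]
80 [ 554.9 -297.4   80. ] [ 563.8 -323.5   80. ]
[373.88133626 137.10746644] [446.33453224 205.54151575] ring [370.46751718 139.47150498] [445.65286549 202.54521988]
```

Call:
send_rows(series=[[[-7,1,-10],[-0.003,-0.02,0],2],[[0,0,0],[0,0,0],2],[[0,0,0],[0,0,0],2]])

```text
clock: 8.75
position: [573.0, -326.3, 155.3]
ee_rot: [0.164, 0.987, -0.002, 0.007]
contact_force: [-0.4, -0.9, -0.3]
gripper_width: 15.0
grasp_force: 58.9
```

Run:
```python
from h import *
s=to([569.3,-325,145],161.1)
crop("side",330,80,430,180,5,"c8.png")
```

```text
t 8.75 pos [ 573.  -326.3  155.3] yaw_toolx 161.17 z [ 0.013 -0.005 -1.   ] F [-0.4 -0.9 -0.3] w 15.0 gf 58.9 j [-0.27  0.49 -0.02  0.   -1.05 -1.63]
  tool shift [ 4.1  0.  10.3]
  rotvec [-0.001  0.014  0.001]
```

View pics/c8.png

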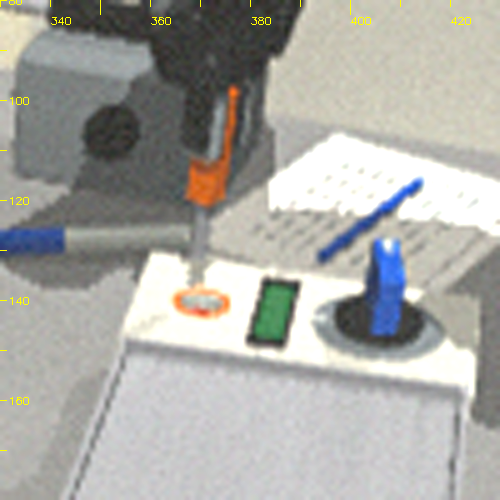

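Run:
```python
from h import *
print(proj("side",[573.8,-326.6,92.3]),proj("side",[569.3,-325,85]),proj("side",[569.3,-325,57]))
```

```text
[370.06808545 130.13200486] [371.19846498 133.0737092 ] [370.18005521 141.98758479]
```

Call:
send_rows(series=[[[5,0,9],[0,0.013,0],2],[[0,0,0],[0,0,0],2],[[0,0,0],[0,0,0],2]])

```text
clock: 9.1
position: [566.8, -324.6, 143.4]
ee_rot: [0.164, 0.986, -0.0, -0.002]
contact_force: [-0.6, -0.1, -0.6]
gripper_width: 15.2
grasp_force: 58.8
```

Run:
```python
from h import *
s=to([569.3,-325,145],161.1)
crop("side",350,110,400,160,10,"c9.png")
```

```text
t 9.1 pos [ 566.8 -324.6  143.4] yaw_toolx 161.14 z [-0.005  0.    -1.   ] F [-0.6 -0.1 -0.6] w 15.2 gf 58.8 j [-0.27  0.5  -0.03  0.   -1.04 -1.63]
  tool shift [-2.5  0.4 -1.6]
  rotvec [-0.001 -0.005  0.001]
```

View pics/c9.png

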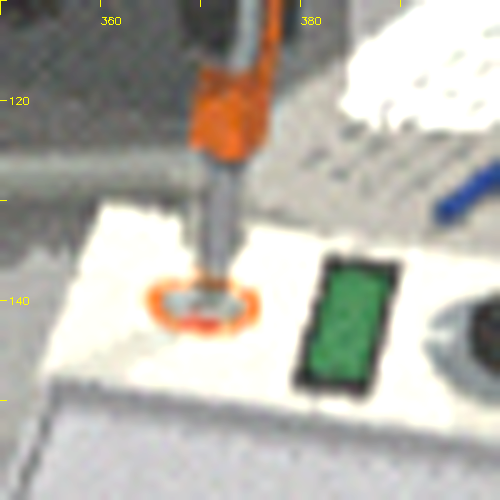

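Call:
send_rows(series=[[[-1.5,0,5],[0,0,0],2],[[0,0,4],[0,0,0],2],[[0,0,3],[0,0,0],2],[[0,0,0],[0,0,0],2]])

```text
clock: 9.55
position: [568.3, -325.0, 131.3]
ee_rot: [0.164, 0.986, -0.0, -0.002]
contact_force: [-0.7, 0.7, -1.7]
gripper_width: 15.2
grasp_force: 58.8
```

Call:
send_rows(series=[[[0,0,3],[0,0,0],2],[[0,0,0],[0,0,0],2]])

```text
clock: 9.75
position: [568.5, -325.1, 128.8]
ee_rot: [0.164, 0.986, -0.0, -0.002]
contact_force: [-0.7, -0.0, -0.8]
gripper_width: 15.4
grasp_force: 58.8
```

Call:
send_rows(series=[[[0,0,3],[0,0,0],2],[[0,0,0],[0,0,0],2]])

```text
clock: 9.95
position: [568.4, -325.1, 125.8]
ee_rot: [0.164, 0.986, -0.0, -0.002]
contact_force: [0.4, 0.0, -0.2]
gripper_width: 15.4
grasp_force: 58.8
```

Call:
send_rows(series=[[[0,0,3],[0,0,0],2],[[0,0,0],[0,0,0],2]])

```text
clock: 10.15
position: [568.4, -325.1, 122.7]
ee_rot: [0.164, 0.986, -0.0, -0.002]
contact_force: [0.4, -0.1, -1.2]
gripper_width: 15.4
grasp_force: 58.8
```

Call:
send_rows(series=[[[0,0,2],[0,0,0],2],[[0,0,0],[0,0,0],2]])

```text
clock: 10.35
position: [568.5, -325.1, 120.9]
ee_rot: [0.164, 0.986, -0.0, -0.002]
contact_force: [-0.1, 0.0, -0.1]
gripper_width: 15.4
grasp_force: 58.8
```

Call:
send_rows(series=[[[0,0,2],[0,0,0],2],[[0,0,0],[0,0,0],2]])

```text
clock: 10.55
position: [568.8, -325.3, 119.4]
ee_rot: [0.164, 0.986, -0.0, -0.001]
contact_force: [0.2, 0.2, 1.0]
gripper_width: 15.4
grasp_force: 59.0
```

Call:
send_rows(series=[[[0,0,2],[0,0,0],2],[[0,0,0],[0,0,0],2]])

```text
clock: 10.75
position: [568.8, -325.3, 117.5]
ee_rot: [0.164, 0.986, -0.0, -0.001]
contact_force: [-1.0, -0.1, 2.4]
gripper_width: 15.1
grasp_force: 59.2
```

Call:
send_rows(series=[[[0,0,2],[0,0,0],2],[[0,0,0],[0,0,0],2]])

```text
clock: 10.95
position: [568.9, -325.3, 115.6]
ee_rot: [0.164, 0.987, -0.0, -0.001]
contact_force: [-0.9, 0.6, 3.5]
gripper_width: 15.3
grasp_force: 59.4
```

Call:
send_rows(series=[[[0,0,2],[0,0,0],2],[[0,0,1],[0,0,0],2],[[0,0,0],[0,0,0],2]])

```text
clock: 11.25
position: [569.1, -325.5, 115.0]
ee_rot: [0.163, 0.987, -0.001, -0.001]
contact_force: [-2.4, 1.7, 12.4]
gripper_width: 14.9
grasp_force: 60.7
```

Call:
send_rows(series=[[[0,0,1],[0,0,0],2],[[0,0,0],[0,0,0],2]])

```text
clock: 11.45
position: [569.1, -325.5, 114.9]
ee_rot: [0.163, 0.987, -0.001, -0.001]
contact_force: [-3.4, 3.7, 16.0]
gripper_width: 15.4
grasp_force: 61.3
```

Hard stop at 16 N, so the button is fully down. I'll lift out and take the stylus back to its stand.

Call:
send_rows(series=[[[0,0,-4],[0,0,0],2],[[0,0,-10],[0,0,0],2],[[0,0,-20],[0,0,0],2],[[0,0,-30],[0,0,0],2],[[0,0,-25],[0,0,0],2],[[0,0,0],[0,0,0],2]])

```text
clock: 12.05
position: [570.8, -326.1, 204.2]
ee_rot: [0.164, 0.987, -0.001, 0.002]
contact_force: [-0.5, 0.2, -1.1]
gripper_width: 15.4
grasp_force: 59.0
```

Call:
send_rows(series=[[[-4,38,0],[0,0,0],2],[[-4,38,0],[0,0,0],2],[[-4,38,0],[0,0,0],2],[[-4,38,0],[0,0,0],2],[[-5,38,0],[0,0,0],2],[[-5,38,0],[0,0,0],2],[[-5,38,0],[0,0,0],2],[[-5,33,0],[0,0,0],2]])

```text
clock: 12.85
position: [699.5, -51.8, 197.9]
ee_rot: [0.164, 0.987, -0.0, -0.003]
contact_force: [0.8, -0.2, 0.0]
gripper_width: 15.0
grasp_force: 58.9
```

Call:
send_rows(series=[[[0,0,0],[0,0,0],2],[[0,0,0],[0,0,0],2]])

```text
clock: 13.05
position: [699.1, -53.0, 197.8]
ee_rot: [0.163, 0.987, -0.0, -0.003]
contact_force: [0.1, -0.5, -1.0]
gripper_width: 15.4
grasp_force: 59.0
```

Run:
```python
from h import *
s=to([698.5,-52.1,135],161.1)
crop("side",250,130,325,215,7,"d1.png")
```

```text
t 13.05 pos [699.1 -53.  197.8] yaw_toolx 161.21 z [-0.006  0.    -1.   ] F [ 0.1 -0.5 -1. ] w 15.4 gf 59.0 j [ 0.15  0.54  0.18 -0.   -1.21 -2.05]
  tool shift [ 0.5  0.8 62.8]
  rotvec [-0.002 -0.006  0.002]
```

View pics/d1.png

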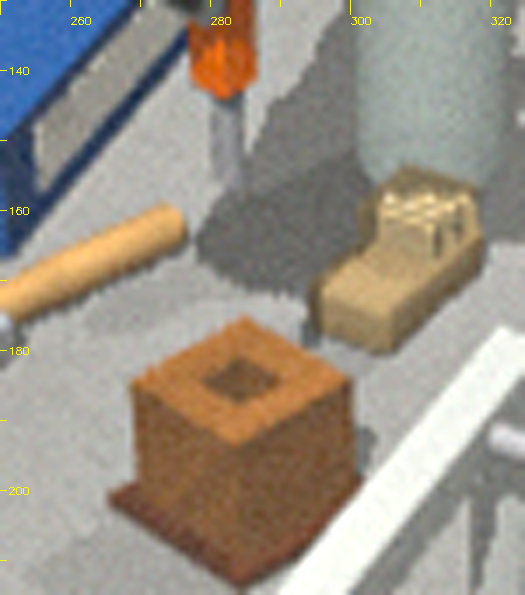

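Call:
send_rows(series=[[[0.5,0.8,30],[-0.002,-0.006,0],2],[[0,0,30],[0,0,0],2],[[0,0,10],[0,0,0],2],[[0,0,0],[0,0,0],2],[[0,0,0],[0,0,0],2]])

```text
clock: 13.6
position: [700.2, -53.8, 131.1]
ee_rot: [0.164, 0.986, 0.0, 0.003]
contact_force: [0.9, -0.0, -0.4]
gripper_width: 15.2
grasp_force: 58.9
```

Run:
```python
from h import *
s=to([698.9,-52.1,69],161.17)
```

```text
t 13.6 pos [700.2 -53.8 131.1] yaw_toolx 161.11 z [ 0.005 -0.001 -1.   ] F [ 0.9 -0.  -0.4] w 15.2 gf 58.9 j [ 0.15  0.59  0.08  0.   -1.06 -2.05]
  tool shift [ 2.1  1.1 62.1]
  rotvec [ 0.001  0.005 -0.001]
```

Call:
send_rows(series=[[[1.5,1.2,5],[0,0.004,0],2],[[0,0,8],[0,0,0],2],[[0,0,5],[0,0,0],2],[[0,0,0],[0,0,0],2]])

```text
clock: 14.0
position: [697.7, -51.3, 110.6]
ee_rot: [0.164, 0.986, 0.0, -0.001]
contact_force: [-0.5, -0.2, -1.1]
gripper_width: 14.9
grasp_force: 58.9
```

Run:
```python
from h import *
s=to([698.9,-52.1,69],161.17)
```

```text
t 14.0 pos [697.7 -51.3 110.6] yaw_toolx 161.14 z [-0.003  0.001 -1.   ] F [-0.5 -0.2 -1.1] w 14.9 gf 58.9 j [ 0.16  0.6   0.06 -0.   -1.03 -2.06]
  tool shift [-1.5 -0.4 41.6]
  rotvec [ 0.    -0.003 -0.001]
```

Call:
send_rows(series=[[[-1.3,-0.4,10],[0,0,0],2],[[0,0,10],[0,0,0],2],[[0,0,0],[0,0,0],2]])

```text
clock: 14.3
position: [698.1, -52.1, 89.2]
ee_rot: [0.164, 0.986, 0.0, -0.003]
contact_force: [-0.4, -0.5, -0.6]
gripper_width: 15.6
grasp_force: 58.9
```

Call:
send_rows(series=[[[0,0,6],[0,0,0],2],[[0,0,6],[0,0,0],2],[[0,0,5],[0,0,0],2],[[0,0,0],[0,0,0],2]])

```text
clock: 14.7
position: [698.8, -52.1, 73.7]
ee_rot: [0.164, 0.986, 0.0, -0.001]
contact_force: [-0.3, 0.2, -0.9]
gripper_width: 15.0
grasp_force: 58.9
```

Run:
```python
from h import *
s=to([698.9,-52.1,69],161.17);print(s)
```

```text
t 14.7 pos [698.8 -52.1  73.7] yaw_toolx 161.13 z [-0.003  0.001 -1.   ] F [-0.3  0.2 -0.9] w 15.0 gf 58.9 j [ 0.15  0.64  0.03 -0.   -0.96 -2.05]
  tool shift [-0.1  0.   4.7]
  rotvec [ 0.    -0.003 -0.001]
None
```

Call:
send_rows(series=[[[0,0,4],[0,0,0],2],[[0,0,0],[0,0,0],2],[[0,0,0],[0,0,0],55],[[0,0,0],[0,0,0],55],[[0,0,0],[0,0,0],55],[[0,0,-30],[0,0,0],55],[[0,0,-45],[0,0,0],55],[[0,0,-45],[0,0,0],55]])

```text
clock: 15.5
position: [699.2, -52.4, 191.8]
ee_rot: [0.164, 0.986, 0.0, -0.001]
contact_force: [1.0, -0.1, 0.6]
gripper_width: 55.1
grasp_force: 0.0
```

Call:
send_rows(series=[[[0,0,-40],[0,0,-0.1],55],[[0,0,0],[0,0,-0.1],55],[[0,0,0],[0,0,-0.09],55]])

```text
clock: 15.8
position: [700.3, -52.2, 233.7]
ee_rot: [0.018, 1.0, 0.001, 0.002]
contact_force: [0.1, -0.1, -0.7]
gripper_width: 55.1
grasp_force: 0.0
```

Run:
```python
from h import *
s=to([481.4,169,200],177.7)
for w in[(487.7,329.4),(484.5,249.4),(481.4,169.5)]: print([np.round(proj(n,[*w,181]),1) for n in("top","side")])
```

```text
t 15.8 pos [700.3 -52.2 233.7] yaw_toolx 177.98 z [ 0.004  0.002 -1.   ] F [ 0.1 -0.1 -0.7] w 55.1 gf 0.0 j [ 0.15  0.52  0.23 -0.   -1.28 -1.76]
  tool shift [226.7 213.2  33.2]
  rotvec [0.002 0.004 0.005]
[array([189.2, 230.2]), array([290.8, 305.2])]
[array([222. , 231.6]), array([318.4, 261.7])]
[array([254.7, 233. ]), array([340.4, 226.9])]
```

Call:
send_rows(series=[[[28,27,0],[0,0,0],55],[[28,27,0],[0,0,0],55],[[28,27,0],[0,0,0],55],[[28,27,0],[0,0,0],55],[[28,27,0],[0,0,0],55],[[28,27,0],[0,0,0],55],[[28,26,0],[0,0,0],55],[[28,23,0],[0,0,0],55]])

```text
clock: 16.6
position: [482.9, 168.4, 231.7]
ee_rot: [0.019, 1.0, 0.001, 0.0]
contact_force: [0.9, 1.1, 0.7]
gripper_width: 55.1
grasp_force: 0.0
```

Call:
send_rows(series=[[[2,0,0],[0,0,0],55],[[0,0,0],[0,0,0],55],[[0,0,0],[0,0,0],55]])

```text
clock: 16.9
position: [482.5, 167.2, 231.5]
ee_rot: [0.02, 1.0, 0.001, 0.0]
contact_force: [-0.2, -0.4, 0.1]
gripper_width: 55.0
grasp_force: 0.0
```

Run:
```python
from h import *
s=to([481.4,167.5,126],177.7)
a=get_image("side")[:,:,::-1][120:380,240:440];b=get_image("top")[:,:,::-1][120:250,170:350]
f=lambda i,k:cv2.convertScaleAbs(cv2.resize(i,None,fx=k,fy=k,interpolation=cv2.INTER_CUBIC),alpha=1.5)
a=f(a,2);b=f(b,2);cv2.imwrite("pics/d2.png",np.hstack([a,cv2.copyMakeBorder(b,0,a.shape[0]-b.shape[0],0,0,0)]))
```

```text
t 16.9 pos [482.5 167.2 231.5] yaw_toolx 177.73 z [ 0.     0.002 -1.   ] F [-0.2 -0.4  0.1] w 55.0 gf 0.0 j [ 0.65  0.19 -0.27 -0.   -1.11 -2.26]
  tool shift [1.100e+00 1.000e-01 1.055e+02]
  rotvec [0.002 0.    0.001]
```

View pics/d2.png

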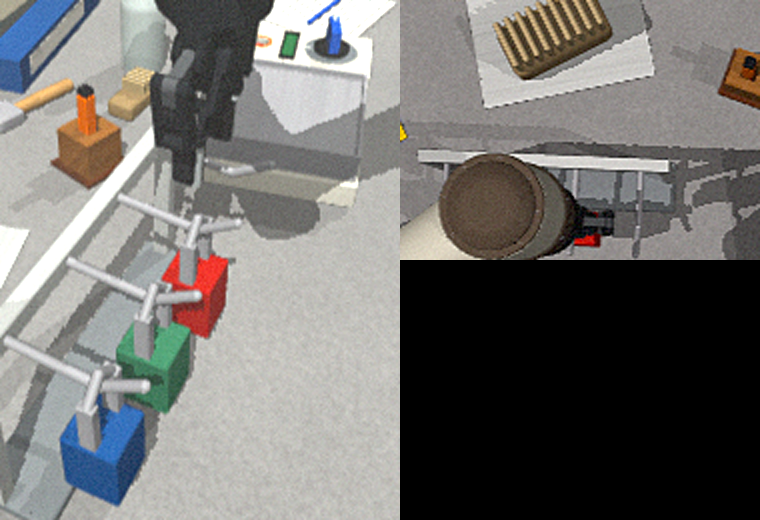

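The stylus is upright in its stand and all three weights still hang on their pegs, with the gripper lined up over red. I have one viewed picture left, so I'll use numeric checks from here. Descending on red.

Call:
send_rows(series=[[[1,0,30],[0,0,0],55],[[0,0,25],[0,0,0],55],[[0,0,15],[0,0,0],55],[[0,0,15],[0,0,0],55],[[0,0,10],[0,0,0],55],[[0,0,8],[0,0,0],55],[[0,0,0],[0,0,0],55]])

```text
clock: 17.7
position: [480.8, 167.0, 127.2]
ee_rot: [0.02, 1.0, 0.0, -0.001]
contact_force: [-0.6, -1.1, 0.5]
gripper_width: 55.3
grasp_force: 0.0
```

Call:
send_rows(series=[[[0,0,0],[0,0,0],25],[[0,0,0],[0,0,0],25],[[0,0,0],[0,0,0],25],[[0,0,0],[0,0,0],25]])

```text
clock: 18.1
position: [481.9, 168.2, 128.9]
ee_rot: [0.019, 1.0, 0.001, 0.001]
contact_force: [2.1, 2.3, -0.4]
gripper_width: 38.8
grasp_force: 62.0
```

Call:
send_rows(series=[[[0,0,-8],[0,0,0],25],[[0,0,-8],[0,0,0],25],[[0,0,-8],[0,0,0],25],[[0,0,-8],[0,0,0],25],[[0,0,0],[0,0,0],25]])

```text
clock: 18.6
position: [481.6, 167.9, 161.8]
ee_rot: [0.019, 1.0, 0.001, 0.001]
contact_force: [-0.1, -0.3, -2.3]
gripper_width: 38.8
grasp_force: 61.8
```

Run:
```python
from h import *
s=to([412,171,162],177.7)
```

```text
t 18.6 pos [481.6 167.9 161.8] yaw_toolx 177.77 z [ 0.002  0.003 -1.   ] F [-0.1 -0.3 -2.3] w 38.8 gf 61.8 j [ 0.65  0.25 -0.37 -0.   -0.94 -2.26]
  tool shift [69.7  0.4 -0.3]
  rotvec [0.003 0.002 0.001]
```

Call:
send_rows(series=[[[15,0,0],[0,0,0],25],[[15,0,0],[0,0,0],25],[[15,0,0],[0,0,0],25],[[15,0,0],[0,0,0],25],[[14,0,0],[0,0,0],25],[[0,0,-10],[0,0,0],25],[[0,0,0],[0,0,0],25]])

```text
clock: 19.3
position: [408.1, 171.4, 172.1]
ee_rot: [0.019, 1.0, 0.002, 0.002]
contact_force: [0.5, 1.3, -3.8]
gripper_width: 39.1
grasp_force: 61.9
```

```bash
cat >> h.py <<'E'
SC=[499.2,-236.5,np.radians(7.5)]
def pan(x,y=0,z=126):
    p=T(SC,[(x,54+y,z)])[0];return p
E
python3 - <<'E'
from h import *
to([420,-160,172],187.5)
for x in(58,0,-58):print(pan(x,3))
to(pan(58,3,180),187.5)
E
```

```text
t 19.3 pos [408.1 171.4 172.1] yaw_toolx 177.84 z [ 0.003  0.004 -1.   ] F [ 0.5  1.3 -3.8] w 39.1 gf 61.9 j [ 0.77  0.13 -0.51 -0.   -0.93 -2.38]
  tool shift [ -24.4 -330.7   -1.1]
  rotvec [ 0.003  0.003 -0.169]
[ 549.263809   -172.41712375  126.        ]
[ 491.76000704 -179.9876429   126.        ]
[ 434.25620508 -187.55816205  126.        ]
t 19.3 pos [408.1 171.4 172.1] yaw_toolx 177.84 z [ 0.003  0.004 -1.   ] F [ 0.5  1.3 -3.8] w 39.1 gf 61.9 j [ 0.77  0.13 -0.51 -0.   -0.93 -2.38]
  tool shift [-154.1 -338.2   -8.7]
  rotvec [ 0.003  0.003 -0.169]
```

Call:
send_rows(series=[[[0,-35,-4],[0,0,0],25],[[0,-42,-4],[0,0,0],25],[[0,-42,0],[0,0,0],25],[[0,-42,0],[0,0,0],25],[[-35,-36,0],[0,0,0],25],[[-40,-30,0],[0,0,0],25],[[-40,-30,0],[0,0,0],25],[[-40,-30,0],[0,0,0],25]])

```text
clock: 20.1
position: [552.7, -124.4, 177.9]
ee_rot: [0.02, 1.0, 0.001, 0.0]
contact_force: [0.2, 0.6, -2.4]
gripper_width: 39.1
grasp_force: 62.3
```

Call:
send_rows(series=[[[0,-25,0],[0,0,-0.085],25],[[0,-25,0],[0,0,-0.084],25],[[0,0,0],[0,0,0],25],[[0,0,0],[0,0,0],25]])

```text
clock: 20.5
position: [551.0, -172.9, 177.3]
ee_rot: [-0.064, 0.998, 0.001, -0.0]
contact_force: [1.0, 0.7, -3.8]
gripper_width: 39.2
grasp_force: 62.5
```

Run:
```python
from h import *
to(pan(58,3,130),187.5)
```

```text
t 20.5 pos [ 551.  -172.9  177.3] yaw_toolx -172.7 z [-0.001  0.001 -1.   ] F [ 1.   0.7 -3.8] w 39.2 gf 62.5 j [-0.02  0.35 -0.19 -0.   -1.03 -1.42]
  tool shift [ 1.6  0.6 47.3]
  rotvec [ 0.002 -0.001 -0.004]
```

Call:
send_rows(series=[[[1.5,0.5,20],[0,0,-0.003],25],[[0,0,15],[0,0,0],25],[[0,0,9],[0,0,0],25],[[0,0,3],[0,0,0],25],[[0,0,0],[0,0,0],25]])

```text
clock: 21.0
position: [549.6, -171.5, 131.2]
ee_rot: [-0.067, 0.998, 0.0, 0.0]
contact_force: [0.2, -0.5, -3.2]
gripper_width: 39.3
grasp_force: 62.4
```

Call:
send_rows(series=[[[0,0,2],[0,0,0],25],[[0,0,0],[0,0,0],25]])

```text
clock: 21.2
position: [550.2, -171.8, 130.2]
ee_rot: [-0.067, 0.998, 0.0, 0.001]
contact_force: [-0.0, 1.2, 1.9]
gripper_width: 38.8
grasp_force: 62.9
```

Contact made. Release, rise, and go for green.

Call:
send_rows(series=[[[0,0,0],[0,0,0],55],[[0,0,0],[0,0,0],55],[[0,0,0],[0,0,0],55],[[0,0,-20],[0,0,0],55],[[0,0,-40],[0,0,0],55],[[0,0,-42],[0,0,0],55]])

```text
clock: 21.8
position: [548.6, -172.1, 231.1]
ee_rot: [-0.066, 0.998, 0.001, -0.002]
contact_force: [1.2, 0.4, -0.1]
gripper_width: 55.3
grasp_force: 0.0
```

```bash
cat >> h.py <<'E'
def blobs():
    for n in("top","side"):
        h=cv2.cvtColor(get_image(n),cv2.COLOR_RGB2HSV);o={}
        for c,(a,b) in dict(red=(0,4),green=(65,90),blue=(103,120)).items():
            m=cv2.inRange(h,(a,110,30),(b,255,255));
            if c=="red": m|=cv2.inRange(h,(175,110,30),(180,255,255))
            k,l,s,ce=cv2.connectedComponentsWithStats(cv2.morphologyEx(m,cv2.MORPH_OPEN,np.ones((2,2),np.uint8)))
            o[c]=[(int(s[i,4]),np.round(ce[i]).astype(int).tolist(),s[i,:4].tolist()) for i in range(1,k) if s[i,4]>40]
        print(n);[print("  ",c,v) for c,v in o.items()]
E
python3 - <<'E'
from h import *
to([483.8,247.5,232],177.7)
blobs()
E
```

```text
t 21.8 pos [ 548.6 -172.1  231.1] yaw_toolx -172.4 z [-0.003  0.001 -1.   ] F [ 1.2  0.4 -0.1] w 55.3 gf 0.0 j [-0.02  0.3  -0.12 -0.   -1.16 -1.41]
  tool shift [ 8.700e+00  4.245e+02 -2.000e-01]
  rotvec [ 0.001 -0.003  0.173]
top
   red [(124, [107, 173], [104, 156, 6, 35]), (121, [391, 214], [383, 210, 19, 9])]
   green [(44, [90, 175], [89, 167, 3, 16]), (135, [450, 218], [438, 214, 24, 9]), (54, [233, 228], [228, 225, 13, 6]), (79, [231, 238], [226, 234, 12, 9])]
   blue [(2079, [432, 87], [378, 73, 110, 33]), (3043, [612, 181], [588, 138, 46, 88]), (100, [487, 152], [481, 145, 13, 16]), (149, [532, 223], [507, 216, 50, 15]), (528, [8, 239], [0, 222, 24, 40]), (81, [202, 227], [195, 224, 16, 8]), (131, [202, 237], [193, 233, 19, 9]), (101, [454, 239], [446, 234, 20, 11]), (906, [5, 324], [0, 278, 16, 96])]
side
   red [(464, [361, 161], [351, 146, 22, 30])]
   green [(285, [324, 294], [315, 283, 21, 26]), (103, [306, 296], [300, 286, 14, 19]), (100, [320, 319], [312, 313, 14, 14])]
   blue [(1143, [257, 136], [233, 107, 56, 60]), (63, [336, 129], [330, 127, 14, 5]), (89, [408, 139], [405, 131, 7, 17]), (1379, [294, 348], [271, 318, 42, 55])]
```

Call:
send_rows(series=[[[1,40,0],[0,0,0],55],[[1,48,0],[0,0,0],55],[[1,48,0],[0,0,0],55],[[1,48,0],[0,0,0],55],[[1,48,0],[0,0,0],55],[[1,48,0],[0,0,0],55],[[1,48,0],[0,0,0],55],[[1,48,0],[0,0,0],55]])

```text
clock: 22.7
position: [490.9, 201.4, 231.3]
ee_rot: [-0.066, 0.998, 0.001, -0.0]
contact_force: [0.8, -0.5, -0.7]
gripper_width: 54.9
grasp_force: 0.0
```

Call:
send_rows(series=[[[1,48,0],[0,0,0.085],55],[[0,0,0],[0,0,0.085],55],[[0,0,0],[0,0,0],55],[[0,0,0],[0,0,0],55]])

```text
clock: 23.1
position: [484.0, 246.7, 231.0]
ee_rot: [0.018, 1.0, 0.0, -0.001]
contact_force: [-0.5, 0.2, 0.4]
gripper_width: 54.9
grasp_force: 0.0
```

Run:
```python
from h import *
to([484.5,247.5,127],177.7)
```

```text
t 23.1 pos [484.  246.7 231. ] yaw_toolx 177.96 z [-0.001  0.001 -1.   ] F [-0.5  0.2  0.4] w 54.9 gf 0.0 j [ 0.77  0.25 -0.19 -0.   -1.13 -2.37]
  tool shift [ -0.6   0.8 104. ]
  rotvec [ 0.001 -0.001  0.004]
```

Call:
send_rows(series=[[[-0.5,0.8,30],[0,0,0.004],55],[[0,0,25],[0,0,0],55],[[0,0,15],[0,0,0],55],[[0,0,15],[0,0,0],55],[[0,0,10],[0,0,0],55],[[0,0,8],[0,0,0],55],[[0,0,0],[0,0,0],55]])

```text
clock: 23.8
position: [484.3, 247.1, 127.5]
ee_rot: [0.021, 1.0, 0.0, -0.001]
contact_force: [0.1, -0.9, -0.3]
gripper_width: 54.9
grasp_force: 0.0
```

Call:
send_rows(series=[[[0,0,0],[0,0,0],25],[[0,0,0],[0,0,0],25],[[0,0,0],[0,0,0],25],[[0,0,0],[0,0,0],25]])

```text
clock: 24.2
position: [485.4, 248.4, 129.1]
ee_rot: [0.02, 1.0, 0.001, 0.001]
contact_force: [2.5, 0.0, 1.3]
gripper_width: 39.2
grasp_force: 61.4
```

Call:
send_rows(series=[[[0,0,-8],[0,0,0],25],[[0,0,-8],[0,0,0],25],[[0,0,-8],[0,0,0],25],[[0,0,-8],[0,0,0],25],[[0,0,0],[0,0,0],25]])

```text
clock: 24.7
position: [485.2, 248.5, 161.9]
ee_rot: [0.02, 1.0, 0.002, 0.001]
contact_force: [-0.2, 0.1, -3.7]
gripper_width: 38.7
grasp_force: 61.2
```

Call:
send_rows(series=[[[15,0,0],[0,0,0],25],[[15,0,0],[0,0,0],25],[[15,0,0],[0,0,0],25],[[15,0,0],[0,0,0],25],[[15,0,0],[0,0,0],25],[[0,0,-14],[0,0,0],25],[[0,-20,0],[0,0,0],25],[[0,-40,0],[0,0,0],25]])

```text
clock: 25.5
position: [407.4, 192.1, 174.8]
ee_rot: [0.019, 1.0, 0.002, 0.001]
contact_force: [1.3, -0.8, -3.3]
gripper_width: 39.2
grasp_force: 61.5
```

Run:
```python
from h import *
to(pan(0,3,178),187.5)
```

```text
t 25.5 pos [407.4 192.1 174.8] yaw_toolx 177.85 z [ 0.001  0.003 -1.   ] F [ 1.3 -0.8 -3.3] w 39.2 gf 61.5 j [ 0.8   0.14 -0.49 -0.   -0.94 -2.41]
  tool shift [ -98.2 -368.7   -4.2]
  rotvec [ 0.003  0.002 -0.168]
```

Call:
send_rows(series=[[[0,-40,0],[0,0,0],25],[[0,-45,-4],[0,0,0],25],[[0,-45,0],[0,0,0],25],[[0,-45,0],[0,0,0],25],[[-10,-45,0],[0,0,0],25],[[-29,-40,0],[0,0,0],25],[[-30,-40,0],[0,0,0],25],[[-29,-36,0],[0,0,0],25]])

```text
clock: 26.3
position: [489.9, -150.6, 177.5]
ee_rot: [0.021, 1.0, 0.001, -0.002]
contact_force: [-1.0, 4.3, 1.8]
gripper_width: 38.9
grasp_force: 62.5
```

Call:
send_rows(series=[[[0,-20,0],[0,0,-0.085],25],[[0,-15,0],[0,0,-0.084],25],[[0,0,0],[0,0,0],25],[[0,0,0],[0,0,0],25]])

```text
clock: 26.7
position: [490.2, -183.8, 177.4]
ee_rot: [-0.063, 0.998, 0.001, -0.001]
contact_force: [0.4, 0.6, -3.6]
gripper_width: 39.2
grasp_force: 62.4
```

Run:
```python
from h import *
to(pan(0,3,130),187.5)
```

```text
t 26.7 pos [ 490.2 -183.8  177.4] yaw_toolx -172.81 z [-0.002  0.002 -1.   ] F [ 0.4  0.6 -3.6] w 39.2 gf 62.4 j [-0.05  0.26 -0.32 -0.   -0.99 -1.39]
  tool shift [-2.1  3.5 47.4]
  rotvec [ 0.002 -0.001 -0.005]
```

Call:
send_rows(series=[[[-1.5,3,20],[0,0,-0.004],25],[[0,0,15],[0,0,0],25],[[0,0,9],[0,0,0],25],[[0,0,3],[0,0,0],25],[[0,0,0],[0,0,0],25]])

```text
clock: 27.2
position: [492.4, -180.0, 131.2]
ee_rot: [-0.066, 0.998, 0.001, 0.0]
contact_force: [0.7, 0.1, -3.6]
gripper_width: 39.1
grasp_force: 62.4
```

Call:
send_rows(series=[[[0,0,2],[0,0,0],25],[[0,0,0],[0,0,0],25]])

```text
clock: 27.4
position: [493.2, -180.4, 130.4]
ee_rot: [-0.066, 0.998, 0.0, 0.001]
contact_force: [-1.6, 1.8, 3.6]
gripper_width: 39.1
grasp_force: 63.1
```

Call:
send_rows(series=[[[0,0,0],[0,0,0],55],[[0,0,0],[0,0,0],55],[[0,0,0],[0,0,0],55],[[0,0,-20],[0,0,0],55],[[0,0,-40],[0,0,0],55],[[0,0,-42],[0,0,0],55]])

```text
clock: 28.0
position: [491.7, -180.7, 231.2]
ee_rot: [-0.066, 0.998, 0.001, -0.001]
contact_force: [0.9, -0.4, -0.0]
gripper_width: 55.3
grasp_force: 0.0
```

Run:
```python
from h import *
to([488,327.5,232],177.7)
blobs()
```

```text
t 28.0 pos [ 491.7 -180.7  231.2] yaw_toolx -172.45 z [-0.003  0.001 -1.   ] F [ 0.9 -0.4 -0. ] w 55.3 gf 0.0 j [-0.04  0.21 -0.24 -0.   -1.12 -1.4 ]
  tool shift [-6.300e+01  5.043e+02 -2.000e-01]
  rotvec [ 0.001 -0.003  0.172]
top
   red [(127, [107, 173], [104, 156, 6, 35])]
   green [(42, [90, 169], [89, 162, 4, 15])]
   blue [(2039, [432, 87], [378, 73, 110, 33]), (3053, [612, 181], [588, 138, 46, 88]), (100, [487, 152], [481, 145, 13, 16]), (150, [532, 223], [507, 216, 50, 15]), (76, [201, 227], [195, 224, 13, 9]), (405, [8, 243], [0, 228, 22, 34]), (124, [202, 237], [193, 232, 19, 9]), (41, [459, 239], [452, 234, 14, 10]), (841, [5, 323], [0, 278, 15, 89])]
side
   red [(524, [365, 152], [353, 139, 26, 27])]
   green []
   blue [(1143, [257, 136], [233, 106, 56, 61]), (63, [336, 129], [330, 127, 14, 5]), (93, [408, 139], [405, 131, 7, 17]), (1361, [294, 348], [271, 323, 42, 50])]
```

Red looks to have been shifted, by about 9 px in the side view. I'll move toward blue first, then measure with the view clear.

Call:
send_rows(series=[[[-6,44,0],[0,0,0],55],[[-6,47,0],[0,0,0],55],[[-6,47,0],[0,0,0],55],[[-6,47,0],[0,0,0],55],[[-6,47,0],[0,0,0],55],[[-6,47,0],[0,0,0],55],[[-6,47,0],[0,0,0],55],[[-6,47,0],[0,0,0],55]])

```text
clock: 28.9
position: [490.5, 197.4, 231.1]
ee_rot: [-0.066, 0.998, 0.001, -0.0]
contact_force: [0.5, -0.3, 0.9]
gripper_width: 55.2
grasp_force: 0.0
```

Call:
send_rows(series=[[[-7,47,0],[0,0,0],55],[[-7,47,0],[0,0,0],55],[[0,38,0],[0,0,0.085],55],[[0,0,0],[0,0,0.085],55],[[0,0,0],[0,0,0],55],[[0,0,0],[0,0,0],55]])

```text
clock: 29.5
position: [487.3, 327.8, 231.0]
ee_rot: [0.018, 1.0, 0.0, -0.001]
contact_force: [0.8, -0.3, -0.3]
gripper_width: 55.3
grasp_force: 0.0
```

Run:
```python
from h import *
to([488,327.5,127],177.7)
blobs()
def bb(x,y,n):
    q=np.array([proj(n,pan(x+a,y+b,z)) for a in(-22,22) for b in(-22,22) for z in(65,123)]);return np.round(np.r_[q.min(0),q.max(0)-q.min(0)])
for n in("top","side"):
    for x,y in((58,3),(0,3),(58,-25)): print(n,x,y,bb(x,y,n))
im=get_image("top")[:,:,::-1][180:280,345:480];jm=get_image("side")[:,:,::-1][100:230,330:440]
f=lambda i,k:cv2.convertScaleAbs(cv2.resize(i,None,fx=k,fy=k,interpolation=cv2.INTER_CUBIC),alpha=1.5)
a=f(im,3);b=f(jm,3);cv2.imwrite("pics/e1.png",np.hstack([b,cv2.copyMakeBorder(a,0,b.shape[0]-a.shape[0],0,0,0)]))
```

```text
t 29.5 pos [487.3 327.8 231. ] yaw_toolx 177.9 z [-0.001  0.001 -1.   ] F [ 0.8 -0.3 -0.3] w 55.3 gf 0.0 j [ 0.87  0.32 -0.09 -0.   -1.16 -2.47]
  tool shift [ -0.8  -0.4 104. ]
  rotvec [ 0.001 -0.001  0.003]
top
   red [(102, [107, 170], [105, 156, 5, 30]), (434, [410, 208], [396, 195, 29, 26])]
   green [(43, [91, 163], [89, 156, 4, 15]), (137, [449, 218], [439, 214, 22, 9]), (98, [395, 225], [386, 222, 18, 7]), (119, [396, 236], [387, 232, 19, 8])]
   blue [(2092, [432, 87], [378, 73, 110, 34]), (3064, [612, 181], [588, 138, 46, 88]), (99, [487, 152], [481, 145, 13, 16]), (150, [532, 223], [507, 216, 50, 15]), (152, [204, 235], [193, 224, 19, 18]), (102, [454, 239], [446, 234, 20, 11]), (896, [5, 324], [0, 277, 15, 93])]
side
   red [(298, [363, 156], [353, 143, 23, 23])]
   green []
   blue [(53, [335, 129], [330, 127, 12, 5]), (111, [237, 154], [233, 145, 8, 20]), (1360, [294, 348], [271, 323, 42, 50])]
top 58 3 [380. 198.  22.  21.]
top 0 3 [383. 221.  22.  20.]
top 58 -25 [390. 197.  23.  21.]
side 58 3 [350. 142.  23.  32.]
side 0 3 [373. 146.  24.  33.]
side 58 -25 [352. 137.  23.  32.]
```

View pics/e1.png

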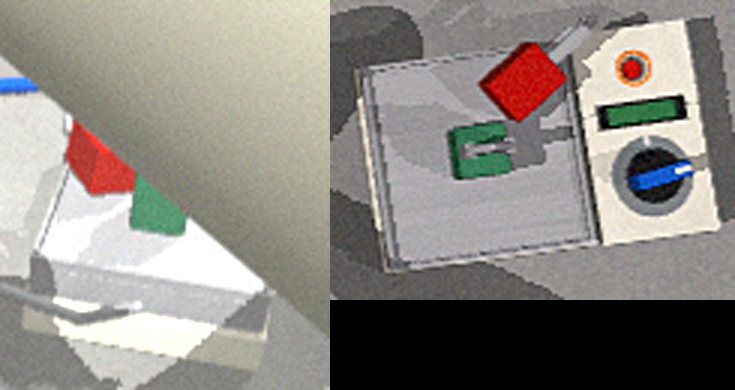

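The last picture shows red toppled: it lies on the pan's far console-side corner with its loop over the rim, pointing at the button side. Green stands upright. I'll place blue first, then stand red up.

Call:
send_rows(series=[[[-0.8,-0.4,30],[0,0,0.003],55],[[0,0,25],[0,0,0],55],[[0,0,15],[0,0,0],55],[[0,0,15],[0,0,0],55],[[0,0,10],[0,0,0],55],[[0,0,8],[0,0,0],55],[[0,0,0],[0,0,0],55]])

```text
clock: 30.4
position: [487.8, 327.3, 127.6]
ee_rot: [0.021, 1.0, 0.0, -0.001]
contact_force: [-0.2, -0.3, 0.3]
gripper_width: 55.1
grasp_force: 0.0
```

Call:
send_rows(series=[[[0,0,0],[0,0,0],25],[[0,0,0],[0,0,0],25],[[0,0,0],[0,0,0],25],[[0,0,0],[0,0,0],25]])

```text
clock: 30.8
position: [488.7, 328.4, 129.3]
ee_rot: [0.02, 1.0, 0.001, 0.001]
contact_force: [1.5, 0.2, 1.2]
gripper_width: 39.5
grasp_force: 61.1
```

Call:
send_rows(series=[[[0,0,-8],[0,0,0],25],[[0,0,-8],[0,0,0],25],[[0,0,-8],[0,0,0],25],[[0,0,-8],[0,0,0],25],[[0,0,0],[0,0,0],25]])

```text
clock: 31.3
position: [488.7, 328.5, 162.2]
ee_rot: [0.02, 1.0, 0.002, 0.001]
contact_force: [-0.6, -0.0, -2.0]
gripper_width: 39.2
grasp_force: 60.9
```

Run:
```python
from h import *
st()
g=lambda x,y,z:ray("top",345+(x-330)/3,180+y/3,z)
for p in[(490,84),(530,45),(566,80),(527,122)]:print("top face",np.round(g(*p,109),0))
for p in[(553,50),(590,20)]:print("loop",np.round(g(*p,105),0))
i=lambda w:T([0,0,-SC[2]],[(w[0]-SC[0],w[1]-SC[1],0)])[0]-[0,54,0]
print("block c in pan",i(g(527,83,109)), "loop end",i(g(588,22,105)))
for x,y in((-95,-150),(95,-150)):print(T(SC,[(x,y,65)]))
```

```text
t 31.3 pos [488.7 328.5 162.2] yaw_toolx 177.66 z [ 0.002  0.003 -1.   ] F [-0.6 -0.  -2. ] w 39.2 gf 60.9 j [ 0.87  0.38 -0.18 -0.   -1.   -2.48]
top face [ 550. -191.  109.]
top face [ 584. -226.  109.]
top face [ 554. -256.  109.]
top face [ 517. -222.  109.]
loop [ 580. -247.  105.]
loop [ 607. -279.  105.]
block c in pan [ 53.18318842 -47.11395078   0.        ] loop end [  99.51350687 -108.62608881    0.        ]
[[ 424.591667   -397.61671747   65.        ]]
[[ 612.96619066 -372.81674095   65.        ]]
```

Call:
send_rows(series=[[[15,0,0],[0,0,0],25],[[15,0,0],[0,0,0],25],[[15,0,0],[0,0,0],25],[[15,0,0],[0,0,0],25],[[18,0,0],[0,0,0],25],[[0,0,-18],[0,0,0],25],[[0,-20,0],[0,0,0],25],[[0,-40,0],[0,0,0],25]])

```text
clock: 32.1
position: [407.4, 272.2, 178.7]
ee_rot: [0.019, 1.0, 0.002, 0.0]
contact_force: [1.4, -0.9, -2.7]
gripper_width: 38.8
grasp_force: 61.2
```

Call:
send_rows(series=[[[0,-40,0],[0,0,0],25],[[0,-40,0],[0,0,0],25],[[0,-40,0],[0,0,0],25],[[0,-40,0],[0,0,0],25],[[0,-40,0],[0,0,0],25],[[0,-40,0],[0,0,0],25],[[0,-40,0],[0,0,0],25],[[0,-40,0],[0,0,0],25]])

```text
clock: 32.9
position: [392.8, -50.4, 177.9]
ee_rot: [0.02, 1.0, 0.001, -0.0]
contact_force: [1.3, -0.1, -3.3]
gripper_width: 39.5
grasp_force: 61.2
```

Run:
```python
from h import *
to(pan(-58,3,178),187.5)
```

```text
t 32.9 pos [392.8 -50.4 177.9] yaw_toolx 177.66 z [-0.     0.002 -1.   ] F [ 1.3 -0.1 -3.3] w 39.5 gf 61.2 j [ 0.29  0.04 -0.59 -0.   -0.94 -1.9 ]
  tool shift [ -47.  -135.3   -0.4]
  rotvec [ 0.002 -0.    -0.172]
```

Call:
send_rows(series=[[[-15,-40,0],[0,0,0],25],[[-16,-40,0],[0,0,0],25],[[-12,-32,0],[0,0,0],25],[[-4,-19,0],[0,0,-0.085],25],[[0,0,0],[0,0,-0.087],25],[[0,0,0],[0,0,0],25],[[0,0,0],[0,0,0],25]])

```text
clock: 33.6
position: [435.1, -181.3, 177.6]
ee_rot: [-0.064, 0.998, 0.001, -0.001]
contact_force: [-0.2, 0.5, -2.4]
gripper_width: 39.1
grasp_force: 61.3
```

Run:
```python
from h import *
to(pan(-58,3,130),187.5)
```

```text
t 33.6 pos [ 435.1 -181.3  177.6] yaw_toolx -172.61 z [-0.001  0.001 -1.   ] F [-0.2  0.5 -2.4] w 39.1 gf 61.3 j [-0.05  0.17 -0.43 -0.   -0.96 -1.39]
  tool shift [ 1.6 -6.2 47.6]
  rotvec [ 0.002 -0.001 -0.002]
```

Call:
send_rows(series=[[[1,-2,20],[0,0,0],25],[[0,0,15],[0,0,0],25],[[0,0,9],[0,0,0],25],[[0,0,3],[0,0,0],25],[[0,0,0],[0,0,0],25]])

```text
clock: 34.1
position: [435.5, -183.2, 131.1]
ee_rot: [-0.066, 0.998, 0.001, -0.0]
contact_force: [0.8, -0.9, -1.9]
gripper_width: 39.1
grasp_force: 61.3
```

Call:
send_rows(series=[[[0,0,2],[0,0,0],25],[[0,0,0],[0,0,0],25]])

```text
clock: 34.3
position: [436.2, -183.5, 130.4]
ee_rot: [-0.066, 0.998, 0.0, 0.001]
contact_force: [-1.7, 2.1, 4.2]
gripper_width: 39.4
grasp_force: 62.2
```

Call:
send_rows(series=[[[0,0,0],[0,0,0],55],[[0,0,0],[0,0,0],55],[[0,0,0],[0,0,0],55],[[0,0,-20],[0,0,0],55],[[0,0,-40],[0,0,0],55],[[0,0,-45],[0,0,0],55],[[0,0,-20],[0,0,-0.145],45],[[0,0,0],[0,0,-0.145],45]])

```text
clock: 35.1
position: [437.5, -184.2, 257.9]
ee_rot: [-0.212, 0.977, -0.001, 0.004]
contact_force: [-0.7, -0.1, -0.5]
gripper_width: 44.9
grasp_force: 0.0
```

Call:
send_rows(series=[[[0,0,0],[0,0,-0.145],45],[[0,0,0],[0,0,-0.145],45],[[0,0,0],[0,0,-0.145],45],[[0,0,0],[0,0,-0.145],45],[[0,0,0],[0,0,-0.145],45],[[0,0,0],[0,0,-0.145],45],[[0,0,0],[0,0,-0.145],45],[[0,0,0],[0,0,-0.145],45]])

```text
clock: 35.9
position: [435.4, -183.7, 253.8]
ee_rot: [0.713, -0.701, -0.001, -0.0]
contact_force: [-0.1, -0.3, 0.8]
gripper_width: 44.8
grasp_force: 0.0
```

Call:
send_rows(series=[[[0,0,0],[0,0,-0.145],45],[[0,0,0],[0,0,-0.145],45],[[0,0,0],[0,0,-0.145],45],[[0,0,0],[0,0,-0.145],45],[[0,0,0],[0,0,-0.145],45],[[0,0,0],[0,0,-0.033],45],[[0,0,0],[0,0,0],45]])

```text
clock: 36.6
position: [435.4, -183.7, 253.8]
ee_rot: [0.92, -0.391, -0.0, -0.0]
contact_force: [0.1, -0.3, -0.5]
gripper_width: 45.3
grasp_force: 0.0
```

Run:
```python
from h import *
to([588,-260,200],-46)
im=get_image("top");h=cv2.cvtColor(im,cv2.COLOR_RGB2HSV)
m=cv2.inRange(h,(0,110,30),(4,255,255))|cv2.inRange(h,(175,110,30),(180,255,255));m[:,:375]=0;m[:,430:]=0;m[:185]=0;m[240:]=0
# top face = brighter red
V=h[...,2][m>0];print("V pct",np.percentile(V,[5,25,50,75,95]))
for t in(0,110):
    q=np.argwhere((m>0)&(h[...,2]>t))[:,::-1].astype(np.float32);r=cv2.minAreaRect(q);print(t,len(q),q.mean(0),r)
    print(np.round([ray("top",*p,109)[:2] for p in cv2.boxPoints(r)]).tolist())
g=cv2.cvtColor(im,cv2.COLOR_RGB2GRAY)
# loop: bright grey pixels beyond block
for y in range(184,206):print(y,' '.join('%3d'%v for v in g[y,405:440]))
```

```text
t 36.6 pos [ 435.4 -183.7  253.8] yaw_toolx -46.01 z [-0.001  0.001 -1.   ] F [ 0.1 -0.3 -0.5] w 45.3 gf 0.0 j [-0.06  0.11 -0.31 -0.   -1.15  0.82]
  tool shift [160.9 -56.8  53.6]
  rotvec [-0.     0.001 -0.   ]
V pct [ 53.   113.25 124.   127.   131.  ]
0 434 [408.91705 206.76498] ((409.00006103515625, 206.50001525878906), (19.091880798339844, 23.33452033996582), 45.0)
[[550.0, -180.0], [593.0, -223.0], [558.0, -257.0], [515.0, -214.0]]
110 331 [410.15106 206.9849 ] ((410.00006103515625, 207.0000457763672), (15.55634880065918, 21.21320343017578), 45.0)
[[547.0, -187.0], [587.0, -227.0], [558.0, -255.0], [519.0, -215.0]]
184  93  94  95  92  91  83  99  87  87  91  84  86  85  87  84  86  86  91  90  88  84  86  82  81  85  86  86  71  88  73  80  85  91  89  77
185  97  89  91  80  78  82  82  82  88  81  83  83  89  84  85  89  85  82  90  83  85  88  86  84  87  72  61  75  65  77  87  81  83  88  83
186  84  83  84  86  80  82  88  90  92  85  79  88  86  86  89  87  90  81  80  83  83  84  84  56  95  71  73  72  73  77  81  85  87  91  90
187  86  80  84  88  91  82  84  83  
[... 1998 characters left out ...]
  37  47  43  36  45  50  36  51  43  39  33  72  41  58  60  44  36  93  98  93  90 152 153 152 149 145 148 148 146 149 154
202  45  46  37  53  42  43  37  45  37  41  41  45  37  46  41  38  56  41  75  44  36  82  95  97  96  92 150 155 150 148 147 146 147 150 158
203  41  43  43  40  50  56  48  35  52  41  36  38  48  47  42  45  47  48  73  46  37  62 100  98  92  92  86 142 146 146 149 149 148 154 154
204  41  47  50  41  48  41  51  45  50  47  49  53  36  37  37  47  49  24  73  60  39  68  95  98  95  92  87 140 146 147 153 146 150 148 156
205  40  45  42  48  38  48  54  49  47  43  37  51  36  43  45  44  45  50  51  53  41  48  97 102  97  94  80 141 146 147 147 150 151 152 162
```

Call:
send_rows(series=[[[40,-14,0],[0,0,0],30],[[40,-14,0],[0,0,0],30],[[40,-14,0],[0,0,0],30],[[40,-14,0],[0,0,0],30],[[0,0,0],[0,0,0],30]])

```text
clock: 37.15
position: [590.1, -261.6, 250.2]
ee_rot: [0.92, -0.392, -0.002, 0.0]
contact_force: [-1.4, 1.1, -1.4]
gripper_width: 30.3
grasp_force: 0.0
```

Call:
send_rows(series=[[[0,0,0],[0,-0.13,0],30],[[0,0,0],[0,-0.13,0],30],[[0,0,0],[0,-0.13,0],30],[[0,0,0],[0,-0.13,0],30],[[0,0,0],[0,-0.13,0],30],[[0,0,0],[0,-0.135,0],30],[[0,0,0],[0,0,0],30]])

```text
clock: 37.85
position: [587.0, -260.8, 246.8]
ee_rot: [0.847, -0.362, -0.358, -0.151]
contact_force: [0.1, 1.0, -1.6]
gripper_width: 29.9
grasp_force: 0.0
```

Run:
```python
from h import *
to([583,-251,150]);to([583,-251,92])
```

```text
t 37.85 pos [ 587.  -260.8  246.8] yaw_toolx -46.35 z [-0.497  0.515 -0.698] F [ 0.1  1.  -1.6] w 29.9 gf 0.0 j [-0.34  0.82  0.76 -0.41 -2.21  0.98]
  tool shift [62.4 -4.2 74.6]
t 37.85 pos [ 587.  -260.8  246.8] yaw_toolx -46.35 z [-0.497  0.515 -0.698] F [ 0.1  1.  -1.6] w 29.9 gf 0.0 j [-0.34  0.82  0.76 -0.41 -2.21  0.98]
  tool shift [104.   -4.3 115.1]
```

Call:
send_rows(series=[[[25,-2,30],[0,0,0],30],[[25,-2,30],[0,0,0],30],[[12,0,15],[0,0,0],30],[[0,0,0],[0,0,0],30]])

```text
clock: 38.25
position: [581.7, -248.9, 154.6]
ee_rot: [0.849, -0.361, -0.355, -0.149]
contact_force: [-0.0, 0.1, -0.5]
gripper_width: 29.9
grasp_force: 0.0
```

Call:
send_rows(series=[[[12,0,12],[0,0,0],30],[[10,0,10],[0,0,0],30],[[0,0,0],[0,0,0],30],[[0,0,0],[0,0,0],30]])

```text
clock: 38.65
position: [583.3, -250.5, 125.7]
ee_rot: [0.85, -0.361, -0.353, -0.15]
contact_force: [0.3, 0.4, 0.0]
gripper_width: 30.4
grasp_force: 0.0
```

Run:
```python
from h import *
to([583,-251,92])
```

```text
t 38.65 pos [ 583.3 -250.5  125.7] yaw_toolx -45.99 z [-0.492  0.509 -0.707] F [0.3 0.4 0. ] w 30.4 gf 0.0 j [-0.32  0.88  0.57 -0.36 -1.96  1.08]
  tool shift [24.   0.6 23.7]
```

Call:
send_rows(series=[[[8,0,8],[0,0,0],30],[[6,0,6],[0,0,0],30],[[0,0,0],[0,0,0],30]])

```text
clock: 38.95
position: [582.6, -249.9, 104.0]
ee_rot: [0.85, -0.361, -0.354, -0.15]
contact_force: [-0.5, 0.5, -1.2]
gripper_width: 30.0
grasp_force: 0.0
```

Call:
send_rows(series=[[[5,0,5],[0,0,0],30],[[4,0,4],[0,0,0],30],[[0,0,0],[0,0,0],30]])

```text
clock: 39.25
position: [582.9, -250.0, 92.0]
ee_rot: [0.85, -0.361, -0.354, -0.15]
contact_force: [-0.3, 0.6, -0.7]
gripper_width: 30.0
grasp_force: 0.0
```

Call:
send_rows(series=[[[0,0,0],[0,0,0],0],[[0,0,0],[0,0,0],0],[[0,0,0],[0,0,0],0],[[0,0,0],[0,0,0],0]])

```text
clock: 39.65
position: [583.1, -250.4, 93.5]
ee_rot: [0.85, -0.361, -0.353, -0.15]
contact_force: [-1.3, -0.9, 1.4]
gripper_width: 10.8
grasp_force: 58.3
```

Run:
```python
from h import *
st();blobs()
```

```text
t 39.65 pos [ 583.1 -250.4   93.5] yaw_toolx -45.97 z [-0.492  0.509 -0.706] F [-1.3 -0.9  1.4] w 10.8 gf 58.3 j [-0.32  0.91  0.54 -0.35 -1.91  1.1 ]
top
   red [(126, [107, 173], [104, 156, 6, 35])]
   green [(90, [90, 173], [88, 156, 5, 34]), (82, [453, 218], [446, 214, 15, 8])]
   blue [(821, [400, 91], [378, 80, 51, 26]), (3061, [612, 181], [588, 138, 46, 88]), (148, [532, 223], [507, 216, 50, 15]), (501, [8, 239], [0, 222, 21, 39]), (93, [455, 239], [446, 234, 20, 10]), (821, [5, 323], [0, 279, 16, 93])]
side
   red [(527, [365, 151], [353, 139, 26, 27])]
   green [(50, [392, 156], [389, 152, 7, 9])]
   blue [(1127, [257, 136], [233, 106, 55, 61]), (45, [334, 129], [330, 127, 10, 5]), (97, [408, 139], [405, 130, 7, 18]), (475, [409, 170], [398, 154, 23, 30])]
```

Call:
send_rows(series=[[[-5,0,-5],[0,0,0],0],[[-10,0,-10],[0,0,0],0],[[-20,0,-20],[0,0,0],0],[[-20,0,-20],[0,0,0],0],[[-15,0,-15],[0,0,0],0],[[0,0,0],[0,0,0],0]])

```text
clock: 40.35
position: [584.8, -251.3, 196.7]
ee_rot: [0.852, -0.361, -0.348, -0.15]
contact_force: [-0.0, 0.2, -2.3]
gripper_width: 11.2
grasp_force: 58.7
```

```bash
cat >> h.py <<'E'
def rect(x0=330,x1=440,y0=40,y1=200):
    h=cv2.cvtColor(get_image("side"),cv2.COLOR_RGB2HSV)
    m=cv2.inRange(h,(0,130,30),(4,255,255))|cv2.inRange(h,(175,130,30),(180,255,255))
    m[:,:x0]=0;m[:,x1:]=0;m[:y0]=0;m[y1:]=0
    q=np.argwhere(m)[:,::-1].astype(np.float32);print(len(q),q.mean(0));print(np.round(cv2.approxPolyDP(cv2.convexHull(q),1.2,True)[:,0]).tolist())
    return m
E
python3 - <<'E'
from h import *
s=st();print(s["wrist_torque"]);rect()
E
```

```text
t 40.35 pos [ 584.8 -251.3  196.7] yaw_toolx -45.76 z [-0.485  0.506 -0.713] F [-0.   0.2 -2.3] w 11.2 gf 58.7 j [-0.32  0.83  0.64 -0.38 -2.07  1.03]
[-1.62626561 -1.52793294  0.00775686]
619 [367.73505 112.69144]
[[382.0, 110.0], [378.0, 125.0], [364.0, 127.0], [354.0, 116.0], [356.0, 102.0], [359.0, 100.0], [372.0, 99.0]]
```

```bash
cat >> h.py <<'E'
def pitchfit(dyaw,s0=85,up=18):
    "angle of weight axis above horizontal (block->loop), by IoU in side view"
    m=rect()>0;s=monitor.read_state();z=Ro.from_quat(s["ee_rot"]).as_matrix()[:,2];G=np.array(s["position"])-19*z
    a=np.radians(dyaw);d0=np.array([np.cos(a),np.sin(a),0]);l=np.array([-np.sin(a),np.cos(a),0]);U=np.array([0,0,1]);r=[]
    for ph in range(-20,111,5):
      for ds in(-8,0,8):
        p=np.radians(ph);A=d0*np.cos(p)+U*np.sin(p);B=-d0*np.sin(p)+U*np.cos(p);O=G-A*(s0+ds)-B*up
        P=np.array([proj("side",O+A*i+l*j+B*k) for i in(0,58) for j in(-22,22) for k in(-22,22)])
        w=np.zeros(m.shape,np.uint8);cv2.fillConvexPoly(w,cv2.convexHull(np.int32(np.round(P)))[:,0],1);w=w>0
        r.append((round((w&m).sum()/(w|m).sum(),3),ph,ds,np.round(O).tolist()))
    r.sort(reverse=True);[print(x) for x in r[:6]]
E
python3 - <<'E'
from h import *
pitchfit(-45)
E
```

```text
614 [367.75897 113.71172]
[[382.0, 111.0], [378.0, 126.0], [364.0, 128.0], [354.0, 117.0], [356.0, 103.0], [359.0, 101.0], [372.0, 100.0]]
(np.float64(0.839), 0, -8, [539.0, -205.0, 188.0])
(np.float64(0.829), 5, -8, [540.0, -207.0, 181.0])
(np.float64(0.785), 0, 0, [533.0, -200.0, 188.0])
(np.float64(0.78), -5, -8, [538.0, -204.0, 194.0])
(np.float64(0.767), -5, 0, [532.0, -199.0, 195.0])
(np.float64(0.756), 10, -8, [542.0, -208.0, 175.0])
```

Call:
send_rows(series=[[[-20,0,-20],[0,0,0],0],[[-20,0,-20],[0,0,0],0],[[0,0,0],[0,0.13,0],0],[[0,0,0],[0,0.13,0],0],[[0,0,0],[0,0.13,0],0],[[0,0,0],[0,0.13,0],0],[[0,0,0],[0,0.13,0],0],[[0,0,0],[0,0.135,0],0]])

```text
clock: 41.25
position: [582.5, -250.0, 246.9]
ee_rot: [0.921, -0.391, -0.0, 0.0]
contact_force: [-0.0, -0.8, -3.1]
gripper_width: 10.7
grasp_force: 58.6
```

Call:
send_rows(series=[[[-20,0,0],[0,0,0.13],0],[[-20,0,0],[0,0,0.13],0],[[0,0,0],[0,0,0.13],0],[[0,0,0],[0,0,0.13],0],[[0,0,0],[0,0,0.13],0],[[0,0,0],[0,0,0.13],0],[[0,0,0],[0,0,0],0]])

```text
clock: 41.95
position: [556.0, -219.5, 246.3]
ee_rot: [-0.703, 0.711, 0.003, -0.001]
contact_force: [1.0, -0.4, -4.0]
gripper_width: 10.9
grasp_force: 58.7
```

Run:
```python
from h import *
to([560,-200,250],-90)
pitchfit(-90,77)
```

```text
t 41.95 pos [ 556.  -219.5  246.3] yaw_toolx -90.68 z [-0.006  0.003 -1.   ] F [ 1.  -0.4 -4. ] w 10.9 gf 58.7 j [-0.11  0.33 -0.03 -0.   -1.21  0.1 ]
  tool shift [-19.5  -3.7  -3.7]
  rotvec [ 0.006  0.003 -0.012]
550 [364.60727  106.961815]
[[376.0, 96.0], [376.0, 107.0], [370.0, 123.0], [354.0, 120.0], [352.0, 114.0], [358.0, 93.0]]
(np.float64(0.726), 60, 8, [556.0, -193.0, 183.0])
(np.float64(0.715), 55, 8, [556.0, -186.0, 186.0])
(np.float64(0.711), 45, 8, [556.0, -172.0, 193.0])
(np.float64(0.707), 50, 8, [556.0, -179.0, 189.0])
(np.float64(0.706), 40, 8, [556.0, -166.0, 197.0])
(np.float64(0.697), 65, 8, [556.0, -200.0, 181.0])
```

Call:
send_rows(series=[[[0,0,0],[0,0.13,0],0],[[0,0,0],[0,0.13,0],0],[[0,0,0],[0,0.13,0],0],[[0,0,0],[0,0.13,0],0],[[0,0,0],[0,0.13,0],0],[[0,0,0],[0,0.1,0],0],[[0,0,0],[0,0,0],0]])

```text
clock: 42.7
position: [556.0, -219.0, 245.4]
ee_rot: [-0.657, 0.659, -0.255, -0.263]
contact_force: [-0.5, -0.4, -3.9]
gripper_width: 10.7
grasp_force: 58.9
```

Run:
```python
from h import *
s=st();print(s["wrist_torque"])
pitchfit(-90,77)
c=get_image("side")
```

```text
t 42.7 pos [ 556.  -219.   245.4] yaw_toolx -89.9 z [-0.012 -0.681 -0.732] F [-0.5 -0.4 -3.9] w 10.7 gf 58.9 j [ 0.16  0.32 -0.52  0.86 -1.09 -0.72]
[ 2.06770925  0.02753683 -0.03683298]
189 [364.54498 113.32804]
[[373.0, 124.0], [358.0, 121.0], [358.0, 106.0], [361.0, 96.0], [374.0, 120.0]]
(np.float64(0.284), 75, 8, [557.0, -202.0, 174.0])
(np.float64(0.283), 65, 8, [557.0, -187.0, 176.0])
(np.float64(0.28), 70, 8, [557.0, -194.0, 175.0])
(np.float64(0.28), 60, 8, [557.0, -180.0, 178.0])
(np.float64(0.278), 60, 0, [557.0, -184.0, 185.0])
(np.float64(0.277), 65, 0, [557.0, -190.0, 183.0])
```

Run:
```python
from h import *
for p in[(534,-202,182),(578,-202,182),(578,-246,182),(578,-202,240)]:print(np.round(proj("side",p),1))
to([551.5,-191,245.4]);to([551.5,-191,165])
```

```text
[374.8 121.7]
[356.9 118.2]
[362.6 110.9]
[358.9  94.6]
t 42.8 pos [ 557.3 -219.8  247.8] yaw_toolx -90.46 z [-0.01  -0.679 -0.734] F [ 0.5 -0.3 -2.8] w 11.1 gf 58.9 j [ 0.16  0.32 -0.51  0.86 -1.09 -0.72]
  tool shift [-22.8   6.1 -17.7]
t 42.8 pos [ 557.3 -219.8  247.8] yaw_toolx -90.46 z [-0.01  -0.679 -0.734] F [ 0.5 -0.3 -2.8] w 11.1 gf 58.9 j [ 0.16  0.32 -0.51  0.86 -1.09 -0.72]
  tool shift [-77.4   5.9  41.3]
```

Call:
send_rows(series=[[[-11,3,-9],[0,0,0],0],[[-11,3,-9],[0,0,0],0],[[-14,0,15],[0,0,0],0],[[-14,0,15],[0,0,0],0],[[-14,0,15],[0,0,0],0],[[-7,0,7],[0,0,0],0],[[0,0,0],[0,0,0],0],[[0,0,0],[0,0,0],0]])

```text
clock: 43.6
position: [552.6, -190.8, 176.4]
ee_rot: [-0.654, 0.662, -0.257, -0.26]
contact_force: [1.1, -1.2, -2.2]
gripper_width: 10.7
grasp_force: 58.9
```

Run:
```python
from h import *
to([551.5,-191,145])
rect()
```

```text
t 43.6 pos [ 552.6 -190.8  176.4] yaw_toolx -90.71 z [-0.007 -0.681 -0.733] F [ 1.1 -1.2 -2.2] w 10.7 gf 58.9 j [ 0.2   0.39 -0.62  0.92 -0.99 -0.9 ]
  tool shift [-21.2   1.1  23.2]
293 [361.64505 143.30717]
[[367.0, 155.0], [353.0, 152.0], [354.0, 133.0], [357.0, 127.0], [370.0, 139.0], [372.0, 143.0], [371.0, 150.0]]
```

Call:
send_rows(series=[[[-7,0,7.5],[0,0,0],0],[[-7,0,7.5],[0,0,0],0],[[0,0,0],[0,0,0],0],[[0,0,0],[0,0,0],0]])

```text
clock: 44.05
position: [551.6, -191.2, 154.5]
ee_rot: [-0.654, 0.662, -0.257, -0.261]
contact_force: [-0.7, 0.8, -2.9]
gripper_width: 10.7
grasp_force: 58.9
```

Call:
send_rows(series=[[[-3,0,3.3],[0,0,0],0],[[0,0,0],[0,0,0],0]])

```text
clock: 44.25
position: [551.7, -191.1, 150.1]
ee_rot: [-0.654, 0.662, -0.257, -0.261]
contact_force: [-0.1, 0.1, -2.5]
gripper_width: 10.7
grasp_force: 58.8
```

Call:
send_rows(series=[[[-2,0,2.2],[0,0,0],0],[[0,0,0],[0,0,0],0]])

```text
clock: 44.45
position: [551.7, -191.1, 147.3]
ee_rot: [-0.654, 0.662, -0.257, -0.26]
contact_force: [0.3, 0.9, -3.7]
gripper_width: 10.9
grasp_force: 58.8
```

Call:
send_rows(series=[[[-2,0,2.2],[0,0,0],0],[[0,0,0],[0,0,0],0]])

```text
clock: 44.65
position: [551.6, -191.2, 144.2]
ee_rot: [-0.654, 0.662, -0.257, -0.261]
contact_force: [0.7, -0.1, -2.9]
gripper_width: 10.9
grasp_force: 58.8
```

Call:
send_rows(series=[[[-2,0,2.2],[0,0,0],0],[[0,0,0],[0,0,0],0]])

```text
clock: 44.85
position: [551.6, -191.2, 141.2]
ee_rot: [-0.654, 0.662, -0.257, -0.261]
contact_force: [-0.3, -0.3, -3.9]
gripper_width: 10.8
grasp_force: 58.8
```

Call:
send_rows(series=[[[-2,0,2.2],[0,0,0],0],[[0,0,0],[0,0,0],0]])

```text
clock: 45.05
position: [551.6, -191.3, 138.3]
ee_rot: [-0.654, 0.662, -0.257, -0.261]
contact_force: [0.1, 0.1, -2.8]
gripper_width: 11.3
grasp_force: 58.8
```

Call:
send_rows(series=[[[-1.4,0,1.5],[0,0,0],0],[[0,0,0],[0,0,0],0]])

```text
clock: 45.25
position: [551.9, -191.2, 136.5]
ee_rot: [-0.654, 0.662, -0.257, -0.26]
contact_force: [-0.2, -0.3, -2.8]
gripper_width: 10.6
grasp_force: 58.9
```

Run:
```python
from h import *
s=st();print(s["wrist_torque"]);rect()
for p in[(529.5,-174,65),(573.5,-174,65),(573.5,-218,65)]:print(np.round(proj("side",p),1))
```

```text
t 45.25 pos [ 551.9 -191.2  136.5] yaw_toolx -90.65 z [-0.009 -0.681 -0.732] F [-0.2 -0.3 -2.8] w 10.6 gf 58.9 j [ 0.18  0.44 -0.67  0.98 -0.93 -0.99]
[ 2.04134617 -0.01479737  0.00629005]
280 [360.76428 157.56071]
[[367.0, 169.0], [352.0, 166.0], [353.0, 149.0], [356.0, 142.0], [366.0, 148.0], [371.0, 154.0], [371.0, 159.0]]
[368.3 170. ]
[351.4 166. ]
[357.  157.6]
```

Call:
send_rows(series=[[[-1.4,0,1.5],[0,0,0],0],[[0,0,0],[0,0,0],0]])

```text
clock: 45.5
position: [552.1, -191.6, 136.3]
ee_rot: [-0.654, 0.662, -0.258, -0.261]
contact_force: [-1.8, 1.8, 4.4]
gripper_width: 11.2
grasp_force: 59.8
```

Call:
send_rows(series=[[[-1.4,0,1.5],[0,0,0],0],[[0,0,0],[0,0,0],0]])

```text
clock: 45.7
position: [552.3, -192.1, 136.3]
ee_rot: [-0.653, 0.662, -0.26, -0.262]
contact_force: [-4.9, 3.2, 11.5]
gripper_width: 11.0
grasp_force: 60.7
```

Call:
send_rows(series=[[[-1,0,1],[0,0,0],0],[[0,0,0],[0,0,0],0]])

```text
clock: 45.9
position: [552.5, -192.3, 136.3]
ee_rot: [-0.652, 0.662, -0.26, -0.262]
contact_force: [-5.5, 3.8, 16.4]
gripper_width: 11.1
grasp_force: 61.3
```

Call:
send_rows(series=[[[2,0,-2.2],[0,0,0],0],[[0,0,0],[0,0,0],0],[[0,0,0],[0,0,0],28],[[0,0,0],[0,0,0],28],[[0,0,0],[0,0,0],28]])

```text
clock: 46.4
position: [551.9, -191.1, 133.7]
ee_rot: [-0.654, 0.662, -0.257, -0.26]
contact_force: [0.4, 0.0, -0.1]
gripper_width: 28.1
grasp_force: 0.0
```

Call:
send_rows(series=[[[0,0,-10],[0,0,0],28],[[0,0,-20],[0,0,0],28],[[0,0,-40],[0,0,0],28],[[0,0,-40],[0,0,0],28],[[0,0,-20],[0,0,0],28]])

```text
clock: 46.9
position: [554.4, -99.8, 232.0]
ee_rot: [-0.655, 0.662, -0.258, -0.258]
contact_force: [-0.2, 0.3, 0.5]
gripper_width: 28.3
grasp_force: 0.0
```

Run:
```python
from h import *
to([699,-52.3,240],161.1);blobs();rect()
```

```text
t 46.9 pos [554.4 -99.8 232. ] yaw_toolx -90.71 z [-0.004 -0.679 -0.734] F [-0.2  0.3  0.5] w 28.3 gf 0.0 j [ 0.39  0.34 -0.5   0.74 -1.19 -0.85]
  tool shift [ -30.7 -144.2  -38.7]
  rotvec [-0.704 -0.503  1.79 ]
top
   red [(123, [107, 173], [104, 156, 6, 35]), (258, [399, 208], [390, 199, 21, 19])]
   green [(92, [90, 172], [88, 156, 5, 34]), (132, [450, 218], [439, 214, 22, 9]), (95, [395, 225], [386, 222, 18, 7]), (128, [396, 235], [386, 230, 20, 10])]
   blue [(2098, [432, 87], [378, 73, 110, 34]), (3058, [612, 181], [588, 138, 46, 88]), (99, [487, 152], [481, 145, 13, 16]), (149, [532, 223], [507, 216, 50, 15]), (292, [8, 246], [0, 235, 22, 27]), (102, [454, 239], [446, 234, 20, 11]), (115, [397, 248], [389, 244, 17, 9]), (106, [399, 258], [390, 255, 18, 8]), (962, [6, 324], [0, 277, 21, 94])]
side
   red [(184, [360, 162], [353, 150, 17, 21])]
   green []
   blue [(1144, [257, 136], [233, 106, 56, 61]), (62, [336, 129], [330, 127, 14, 5])]
201 [358.57214 160.46767]
[[367.0, 169.0], [352.0, 166.0], [354.0, 146.0], [367.0, 164.0]]
```

Red now stands upright, clear of the rim and the other weights: its box in the top view is (390–411, 199–218), matching the upright model. Next I'll level the tool and fetch the stylus.

Call:
send_rows(series=[[[0,0,-20],[0,-0.124,0],55],[[0,0,0],[0,-0.124,0],55],[[0,0,0],[0,-0.124,0],55],[[0,0,0],[0,-0.124,0],55],[[0,0,0],[0,-0.124,0],55],[[0,0,0],[0,-0.125,0],55],[[0,0,0],[0,0,0.145],60],[[0,0,0],[0,0,0.145],60]])

```text
clock: 47.85
position: [552.2, -90.8, 242.7]
ee_rot: [-0.589, 0.808, -0.0, -0.002]
contact_force: [0.5, 0.5, -0.1]
gripper_width: 60.1
grasp_force: 0.0
```

Call:
send_rows(series=[[[0,0,0],[0,0,0.145],60],[[0,0,0],[0,0,0.145],60],[[0,0,0],[0,0,0.145],60],[[0,0,0],[0,0,0.145],60],[[0,0,0],[0,0,0.145],60],[[0,0,0],[0,0,0.145],60],[[0,0,0],[0,0,0.145],60],[[0,0,0],[0,0,0.145],60]])

```text
clock: 48.65
position: [551.9, -89.7, 242.2]
ee_rot: [-0.051, 0.999, -0.002, -0.002]
contact_force: [0.4, -0.3, 0.5]
gripper_width: 59.8
grasp_force: 0.0
```

Call:
send_rows(series=[[[0,0,0],[0,0,0.145],60],[[0,0,0],[0,0,0.145],60],[[0,0,0],[0,0,0.145],60],[[0,0,0],[0,0,0],60]])

```text
clock: 49.05
position: [552.0, -89.7, 242.4]
ee_rot: [0.163, 0.987, -0.002, -0.002]
contact_force: [1.1, 0.2, 0.2]
gripper_width: 60.1
grasp_force: 0.0
```

Run:
```python
from h import *
to([699,-52.3,180],161.1)
```

```text
t 49.05 pos [552.  -89.7 242.4] yaw_toolx 161.24 z [-0.004 -0.004 -1.   ] F [1.1 0.2 0.2] w 60.1 gf 0.0 j [ 0.13  0.27 -0.14  0.   -1.17 -2.03]
  tool shift [-127.3   83.    61.6]
  rotvec [-0.005 -0.003  0.002]
```

Call:
send_rows(series=[[[-31,20,0],[-0.005,-0.003,0],60],[[-32,21,0],[0,0,0],60],[[-32,21,0],[0,0,0],60],[[-32,21,0],[0,0,0],60],[[0,0,30],[0,0,0],60],[[0,0,30],[0,0,0],60],[[0,0,0],[0,0,0],60],[[0,0,0],[0,0,0],60]])

```text
clock: 49.85
position: [700.0, -51.8, 183.7]
ee_rot: [0.162, 0.987, -0.0, 0.001]
contact_force: [-0.0, 0.4, 0.7]
gripper_width: 59.9
grasp_force: 0.0
```

Run:
```python
from h import *
to([698.9,-52.1,67],161.15)
```

```text
t 49.85 pos [700.  -51.8 183.7] yaw_toolx 161.39 z [ 0.002 -0.001 -1.   ] F [-0.   0.4  0.7] w 59.9 gf 0.0 j [ 0.16  0.55  0.15  0.   -1.17 -2.05]
  tool shift [  1.1  -0.6 116.7]
  rotvec [-0.     0.002  0.004]
```

Call:
send_rows(series=[[[1,-0.5,40],[0,0.002,0.004],60],[[0,0,40],[0,0,0],60],[[0,0,27],[0,0,0],60],[[0,0,9],[0,0,0],60],[[0,0,0],[0,0,0],60],[[0,0,0],[0,0,0],2],[[0,0,0],[0,0,0],2],[[0,0,0],[0,0,0],2]])

```text
clock: 50.65
position: [700.4, -51.1, 70.4]
ee_rot: [0.164, 0.986, 0.001, 0.003]
contact_force: [0.7, -1.1, -0.3]
gripper_width: 16.4
grasp_force: 0.0
```

Call:
send_rows(series=[[[0,0,0],[0,0,0],2],[[0,0,0],[0,0,0],2],[[0,0,0],[0,0,0],2]])

```text
clock: 50.95
position: [700.5, -51.0, 70.4]
ee_rot: [0.164, 0.986, 0.001, 0.002]
contact_force: [-1.4, -0.1, 5.4]
gripper_width: 15.1
grasp_force: 58.5
```

Call:
send_rows(series=[[[0,0,-20],[0,0,0],2],[[0,0,-40],[0,0,0],2],[[0,0,-40],[0,0,0],2],[[0,0,-35],[0,0,0],2],[[0,0,0],[0,0,0],2]])

```text
clock: 51.45
position: [702.1, -51.4, 210.5]
ee_rot: [0.164, 0.986, 0.001, 0.007]
contact_force: [0.2, -0.4, 0.0]
gripper_width: 15.0
grasp_force: 58.5
```

Run:
```python
from h import *
to([569,-325.3,205],161.15)
```

```text
t 51.45 pos [702.1 -51.4 210.5] yaw_toolx 161.13 z [ 0.014  0.001 -1.   ] F [ 0.2 -0.4  0. ] w 15.0 gf 58.5 j [ 0.16  0.53  0.18  0.   -1.22 -2.06]
  tool shift [  37.4 -302.2    3.4]
  rotvec [ 0.005  0.013 -0.   ]
```

Call:
send_rows(series=[[[4,-37,0],[0,0,0],2],[[5,-38,0],[0,0,0],2],[[5,-38,0],[0,0,0],2],[[5,-38,0],[0,0,0],2],[[5,-38,0],[0,0,0],2],[[5,-38,0],[0,0,0],2],[[4,-37,0],[0,0,0],2],[[4,-37,0],[0,0,0],2]])

```text
clock: 52.25
position: [565.2, -325.0, 201.9]
ee_rot: [0.164, 0.986, 0.001, 0.0]
contact_force: [-0.5, -0.5, -0.4]
gripper_width: 15.1
grasp_force: 58.6
```

Call:
send_rows(series=[[[0,0,25],[0,0,0],2],[[0,0,25],[0,0,0],2],[[0,0,10],[0,0,0],2],[[0,0,0],[0,0,0],2],[[0,0,0],[0,0,0],2]])

```text
clock: 52.75
position: [567.3, -324.0, 143.4]
ee_rot: [0.164, 0.986, 0.0, 0.001]
contact_force: [-0.4, -0.5, 0.1]
gripper_width: 15.4
grasp_force: 58.7
```

Run:
```python
from h import *
to([570.4,-324.5,134],161.15)
```

```text
t 52.75 pos [ 567.3 -324.   143.4] yaw_toolx 161.13 z [ 0.002 -0.    -1.   ] F [-0.4 -0.5  0.1] w 15.4 gf 58.7 j [-0.27  0.5  -0.04 -0.   -1.03 -1.63]
  tool shift [-3.1  0.5  9.4]
  rotvec [ 0.001  0.002 -0.   ]
```

Call:
send_rows(series=[[[-3,0.5,3],[0,0,0],2],[[0,0,3],[0,0,0],2],[[0,0,3],[0,0,0],2],[[0,0,0],[0,0,0],2]])

```text
clock: 53.15
position: [569.5, -324.2, 133.5]
ee_rot: [0.164, 0.986, 0.001, 0.001]
contact_force: [0.0, 0.4, -0.2]
gripper_width: 15.3
grasp_force: 58.7
```

Call:
send_rows(series=[[[0,0,3],[0,0,0],2],[[0,0,3],[0,0,0],2],[[0,0,0],[0,0,0],2]])

```text
clock: 53.45
position: [569.3, -324.3, 127.2]
ee_rot: [0.164, 0.986, 0.001, 0.0]
contact_force: [-0.1, -0.3, -1.1]
gripper_width: 15.5
grasp_force: 58.7
```

Call:
send_rows(series=[[[0,0,2],[0,0,0],2],[[0,0,2],[0,0,0],2],[[0,0,0],[0,0,0],2]])

```text
clock: 53.75
position: [569.5, -324.4, 123.4]
ee_rot: [0.164, 0.986, 0.001, 0.001]
contact_force: [0.6, -0.3, -0.4]
gripper_width: 15.1
grasp_force: 58.7
```

Call:
send_rows(series=[[[0,0,2],[0,0,0],2],[[0,0,2],[0,0,0],2],[[0,0,0],[0,0,0],2]])

```text
clock: 54.05
position: [570.0, -324.6, 120.2]
ee_rot: [0.164, 0.986, 0.0, 0.001]
contact_force: [-0.9, 0.7, 3.1]
gripper_width: 15.5
grasp_force: 58.8
```

Call:
send_rows(series=[[[0,0,2],[0,0,0],2],[[0,0,2],[0,0,0],2],[[0,0,0],[0,0,0],2]])

```text
clock: 54.35
position: [570.1, -324.6, 117.3]
ee_rot: [0.164, 0.986, 0.0, 0.001]
contact_force: [-1.5, 1.1, 7.5]
gripper_width: 15.3
grasp_force: 59.6
```

Call:
send_rows(series=[[[0,0,2],[0,0,0],2],[[0,0,0],[0,0,0],2],[[0,0,0],[0,0,0],2]])

```text
clock: 54.65
position: [570.2, -324.7, 117.1]
ee_rot: [0.164, 0.986, -0.0, 0.002]
contact_force: [-4.1, 3.5, 13.0]
gripper_width: 15.2
grasp_force: 60.5
```

Run:
```python
from h import *
st();blobs()
```

```text
t 54.65 pos [ 570.2 -324.7  117.1] yaw_toolx 161.15 z [ 0.004 -0.001 -1.   ] F [-4.1  3.5 13. ] w 15.2 gf 60.5 j [-0.27  0.53 -0.06 -0.   -0.98 -1.63]
top
   red [(121, [106, 173], [104, 156, 6, 35])]
   green [(133, [450, 218], [439, 214, 22, 9])]
   blue [(2087, [432, 87], [378, 73, 110, 34]), (3053, [612, 181], [588, 138, 46, 88]), (98, [487, 152], [481, 145, 13, 16]), (149, [532, 223], [507, 216, 50, 15]), (535, [8, 239], [0, 222, 24, 40]), (106, [455, 239], [446, 234, 21, 10]), (871, [5, 323], [0, 277, 16, 91])]
side
   red [(465, [363, 156], [353, 141, 21, 30])]
   green [(48, [392, 156], [388, 152, 8, 9])]
   blue [(1136, [257, 136], [233, 106, 56, 61]), (62, [336, 129], [330, 127, 14, 5]), (102, [408, 139], [404, 130, 8, 18]), (472, [409, 170], [398, 154, 23, 30])]
```

Pressed to the stop, with the weights still standing. I'll take the stylus back.

Call:
send_rows(series=[[[0,0,-4],[0,0,0],2],[[0,0,-10],[0,0,0],2],[[0,0,-20],[0,0,0],2],[[0,0,-30],[0,0,0],2],[[0,0,-30],[0,0,0],2],[[0,0,0],[0,0,0],2]])

```text
clock: 55.35
position: [571.8, -325.6, 213.0]
ee_rot: [0.164, 0.986, -0.001, 0.005]
contact_force: [0.3, -0.6, 0.1]
gripper_width: 15.3
grasp_force: 58.8
```

Call:
send_rows(series=[[[-4,38,0],[0,0,0],2],[[-4,38,0],[0,0,0],2],[[-4,38,0],[0,0,0],2],[[-4,38,0],[0,0,0],2],[[-5,38,0],[0,0,0],2],[[-5,38,0],[0,0,0],2],[[-5,38,0],[0,0,0],2],[[-5,33,0],[0,0,0],2]])

```text
clock: 56.15
position: [700.7, -51.3, 206.8]
ee_rot: [0.164, 0.986, 0.001, -0.0]
contact_force: [-0.5, 0.5, 0.4]
gripper_width: 15.4
grasp_force: 58.7
```

Call:
send_rows(series=[[[0,0,30],[0,0,0],2],[[0,0,25],[0,0,0],2],[[0,0,10],[0,0,0],2],[[0,0,0],[0,0,0],2],[[0,0,0],[0,0,0],2]])

```text
clock: 56.65
position: [701.2, -53.7, 144.1]
ee_rot: [0.164, 0.986, 0.0, 0.001]
contact_force: [0.4, 0.4, 0.0]
gripper_width: 15.0
grasp_force: 58.7
```

Run:
```python
from h import *
to([700.5,-51,71.5],161.13)
```

```text
t 56.65 pos [701.2 -53.7 144.1] yaw_toolx 161.08 z [ 0.003  0.    -1.   ] F [0.4 0.4 0. ] w 15.0 gf 58.7 j [ 0.15  0.58  0.1   0.   -1.09 -2.05]
  tool shift [ 1.8  2.2 72.6]
  rotvec [ 0.001  0.003 -0.001]
```

Call:
send_rows(series=[[[1.8,2.2,10],[0,0,0],2],[[0,0,10],[0,0,0],2],[[0,0,8],[0,0,0],2],[[0,0,0],[0,0,0],2],[[0,0,0],[0,0,0],2]])

```text
clock: 57.15
position: [699.7, -50.7, 115.0]
ee_rot: [0.164, 0.986, 0.0, 0.001]
contact_force: [-0.1, 0.6, -0.0]
gripper_width: 15.4
grasp_force: 58.7
```

Run:
```python
from h import *
to([700.5,-51,71.5],161.13)
```

```text
t 57.15 pos [699.7 -50.7 115. ] yaw_toolx 161.09 z [ 0.001  0.    -1.   ] F [-0.1  0.6 -0. ] w 15.4 gf 58.7 j [ 0.16  0.6   0.07 -0.   -1.04 -2.06]
  tool shift [-0.8 -0.  43.5]
  rotvec [ 0.001  0.001 -0.001]
```

Call:
send_rows(series=[[[-0.8,0,10],[0,0,0],2],[[0,0,10],[0,0,0],2],[[0,0,6],[0,0,0],2],[[0,0,0],[0,0,0],2]])

```text
clock: 57.55
position: [699.5, -50.9, 87.3]
ee_rot: [0.164, 0.986, 0.0, -0.001]
contact_force: [0.2, 0.6, -0.7]
gripper_width: 15.0
grasp_force: 58.7
```

Call:
send_rows(series=[[[0,0,6],[0,0,0],2],[[0,0,5],[0,0,0],2],[[0,0,4],[0,0,0],2],[[0,0,0],[0,0,0],2]])

```text
clock: 57.95
position: [700.1, -50.8, 73.4]
ee_rot: [0.164, 0.986, 0.0, 0.0]
contact_force: [0.0, 0.8, -1.3]
gripper_width: 15.5
grasp_force: 58.7
```

Call:
send_rows(series=[[[0,0,2],[0,0,0],2],[[0,0,0],[0,0,0],2],[[0,0,0],[0,0,0],55],[[0,0,0],[0,0,0],55],[[0,0,0],[0,0,0],55],[[0,0,-30],[0,0,0],55],[[0,0,-45],[0,0,0],55],[[0,0,-45],[0,0,0],55]])

```text
clock: 58.75
position: [700.0, -50.9, 193.1]
ee_rot: [0.164, 0.986, 0.0, 0.0]
contact_force: [1.8, 0.3, 0.8]
gripper_width: 55.0
grasp_force: 0.0
```

Call:
send_rows(series=[[[0,0,-40],[0,0,0],55],[[0,45,0],[0,0,0],55],[[0,45,0],[0,0,0],55],[[0,45,0],[0,0,0],55],[[0,0,0],[0,0,0],55],[[0,0,0],[0,0,0],55]])

```text
clock: 59.35
position: [744.0, 78.1, 231.8]
ee_rot: [0.163, 0.987, 0.0, 0.001]
contact_force: [-0.4, -0.6, 0.7]
gripper_width: 54.7
grasp_force: 0.0
```

Run:
```python
from h import *
st();blobs()
for n,b in(("top",(335,142,360,172)),("side",(270,155,300,205))):
    h=cv2.cvtColor(get_image(n),cv2.COLOR_RGB2HSV)[b[1]:b[3],b[0]:b[2]]
    k=np.argwhere(h[...,2]<22)[:,::-1]; o=np.argwhere((h[...,0]<11)&(h[...,1]>225)&(h[...,2]>100))[:,::-1]
    for q in(k,o):
        if len(q): print(n,len(q),q.mean(0)+b[:2],q.min(0)+b[:2],q.max(0)+b[:2])
print(proj("side",[698.5,-52,113]),proj("top",[698.5,-52,113]))
```

```text
t 59.35 pos [744.   78.1 231.8] yaw_toolx 161.2 z [ 0.001  0.    -1.   ] F [-0.4 -0.6  0.7] w 54.7 gf 0.0 j [ 0.32  0.6   0.37 -0.   -1.34 -2.22]
top
   red [(83, [106, 178], [104, 166, 5, 25]), (42, [394, 203], [390, 200, 10, 8]), (138, [401, 212], [391, 207, 20, 11])]
   green [(49, [90, 174], [88, 164, 5, 20]), (132, [450, 218], [439, 214, 22, 9]), (91, [395, 225], [387, 222, 17, 10]), (107, [397, 236], [387, 232, 19, 8])]
   blue [(2098, [432, 87], [378, 73, 110, 34]), (47, [468, 96], [462, 94, 13, 5]), (3056, [612, 181], [588, 138, 46, 88]), (99, [487, 152], [481, 145, 13, 16]), (149, [532, 223], [507, 216, 50, 15]), (529, [9, 239], [0, 222, 24, 40]), (92, [455, 239], [446, 234, 20, 10]), (248, [397, 253], [387, 244, 21, 19]), (96, [4, 286], [0, 278, 13, 13]), (815, [6, 328], [0, 292, 19, 79]), (53, [18, 369], [12, 360, 14, 18])]
side
   red [(420, [363, 157], [353, 142, 21, 29])]
   green []
   blue [(1176, [257, 136], [233, 106, 56, 61]), (63, [336, 129], [330, 127, 14, 5]), (87, [408, 139], [405, 130, 7, 18]), (459, [409, 170], [398, 154, 23, 30])]
top 22 [345.13636364 151.36363636] [343 148] [348 158]
[283.74309309 162.73449475] [344.79057265 151.54150516]
```

The stylus cap is back where predicted, the knob is at green and all three weights stand on the pan. Handing in.

```bash
python3 -c "
from bench import job_done
print(job_done())"
```

```text
the job is handed in; nothing more can be done
None
```

I handed the job in at about 59 s: knob at the green mark, zero button pressed right down with the pan empty and again with the weights on, red, green and blue upright on the pan inside the rim, and the stylus back upright in its stand. Red was found toppled over the rim partway through, cause unknown, and I stood it up again before the second press; I never closely re-checked the fossils and bottle.

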